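# Pack out a film applicator in its clamping fixture and hold the clamp

### The job

Take up the gap in front of the steel film applicator in the clamping fixture: stand the blue spacer in the channel next to the applicator, then the yellow one behind it, and the red one last only if two are too few for the clamp. Then push the clamp slide by its black handle until its sprung pad bears on the stack and is pushed back at least 4 mm without bottoming, and finish while holding it there, because it springs open if released. Leave the conical flask, the petri dish and the sample jar where they are.

Things in the scene. Friction and masses are not known exactly. Their poses are not given: they have to be found in the camera images.
- fixture: Fixed fixture, aluminium base plate 300 x 84 x 12 mm; origin under it on the channel's centre line. Local x is the clamp axis, from the handle to the back stop (plate x = -95 to 205 mm). The channel floor is the plate's top (z = 12), between dark rails 12 mm high, 40 mm apart inside. Spacers go in with their x along fixture x, their width across the channel.
- back_stop: Grey block 26 x 39 x 34 mm with a black knob (10 mm more), fixed across the channel at a place that differs from run to run; origin at the foot of its front face, z = 0 on the channel floor. It carries the applicator against the clamp force.
- applicator_centre (a point): Centre of the steel film applicator, a loose open frame 100 mm long (local y, lying along the channel), 32 mm wide, 26 mm high, 0.31 kg; it stands in the channel with one end about 0.5 mm off the back stop. Its other end, 50 mm from this point along the fixture's -x, is where the stack begins (45 to 70 mm from the open pad).
- handle (a point): Centre of the black handle of the clamp slide: an upright post 14 mm thick (along fixture x) x 24 mm wide (y), rising 47 mm above the slide's grey block (top of block 43 mm, top of post 90 mm, this point 69 mm above the bench); 55 mm behind the pad's resting face. Pinch it either way or push it from behind.
- pad_face (a point): Centre of the steel pad's pressing face (36 mm wide, from 13 to 45 mm above the bench), at fixture x = 0 when the clamp is open; it faces the applicator.
- clamp_slide (a joint): Travel of the clamp slide, m: 0 open (start, held by a light return spring of 2 to 4 N), 0.032 at its end stop. The pad's face is at fixture x = clamp_slide - clamp_pad.
- clamp_pad (a joint): How far the sprung pad has been pushed back into the slide, m: 0 free, 0.012 bottomed; 2 N to start it and 0.6 N more per mm.
- blue_centre (a point): Centre of the loose blue spacer, 70 mm tall, 70 g, 35 mm above its foot. Block 16 mm thick (local x) x 36 wide (y) x 34 high; on it a grip tab 8 thick (x) x 22 wide (y), 34 to 70 mm above the foot: pinch it across the 22 mm. z is up; same either way round.
- yellow_centre (a point): Centre of the loose yellow spacer, 70 mm tall, 70 g, 35 mm above its foot. Block 16 mm thick (local x) x 36 wide (y) x 34 high; on it a grip tab 8 thick (x) x 22 wide (y), 34 to 70 mm above the foot: pinch it across the 22 mm. z is up; same either way round.
- red_centre (a point): Centre of the loose red spacer, 70 mm tall, 70 g, 35 mm above its foot. Block 16 mm thick (local x) x 36 wide (y) x 34 high; on it a grip tab 8 thick (x) x 22 wide (y), 34 to 70 mm above the foot: pinch it across the 22 mm. z is up; same either way round. If not needed it may stay on the bench; two or three always do.
- flask: Bystander: conical flask with foil cap, 64 mm across, 104 mm tall, origin at its foot. Leave alone.
- dish: Bystander: glass petri dish, 64 mm across, 18 mm high. Leave alone.
- jar: Bystander: clear sample jar with white cap, 33 mm across, 55 mm tall, origin at its foot. Leave alone.

How it is judged (in metres and radians):
On the way, in this order (a step that is already met when the one before it is completed fails the run):
1. the blue spacer stands in the channel, with the yellow one not yet there (y of blue_centre in the frame of fixture between -0.005 and 0.005 m and z of blue_centre in the frame of fixture between 0.043 and 0.051 m and x of blue_centre in the frame of fixture between -0.01 and 0.075 m and angle between blue_centre's own z axis and vertical below 0.12 rad and angle between the x axis of blue_centre and the x axis of fixture, either way round below 0.2 rad and not (y of yellow_centre in the frame of fixture between -0.005 and 0.005 m and z of yellow_centre in the frame of fixture between 0.043 and 0.051 m and x of yellow_centre in the frame of fixture between -0.01 and 0.075 m and angle between yellow_centre's own z axis and vertical below 0.12 rad and angle between the x axis of yellow_centre and the x axis of fixture, either way round below 0.2 rad) and not (y of red_centre in the frame of fixture between -0.005 and 0.005 m and z of red_centre in the frame of fixture between 0.043 and 0.051 m and x of red_centre in the frame of fixture between -0.01 and 0.075 m and angle between red_centre's own z axis and vertical below 0.12 rad and angle between the x axis of red_centre and the x axis of fixture, either way round below 0.2 rad)), for 0.2 s.
2. the yellow spacer stands in the channel too (y of blue_centre in the frame of fixture between -0.005 and 0.005 m and z of blue_centre in the frame of fixture between 0.043 and 0.051 m and x of blue_centre in the frame of fixture between -0.01 and 0.075 m and angle between each of blue_centre, yellow_centre's own z axis and vertical below 0.12 rad and angle between the x axis of each of blue_centre, yellow_centre and the x axis of fixture, either way round below 0.2 rad and y of yellow_centre in the frame of fixture between -0.005 and 0.005 m and z of yellow_centre in the frame of fixture between 0.043 and 0.051 m and x of yellow_centre in the frame of fixture between -0.01 and 0.075 m and not (y of red_centre in the frame of fixture between -0.005 and 0.005 m and z of red_centre in the frame of fixture between 0.043 and 0.051 m and x of red_centre in the frame of fixture between -0.01 and 0.075 m and angle between red_centre's own z axis and vertical below 0.12 rad and angle between the x axis of red_centre and the x axis of fixture, either way round below 0.2 rad)), for 0.2 s.
At the end, for the whole second after the job is handed in: Fingers hold the slide still, pad pushed back 3 to 11.5 mm; over 2 N passes from pad through the stack (red if needed, yellow, blue) and applicator to the back stop; spacers upright on the channel floor (height 4 mm, centre line 5 mm). Red only if two would press the pad back under 8 mm (y of blue_centre in the frame of fixture between -0.005 and 0.005 m and z of blue_centre in the frame of fixture between 0.043 and 0.051 m and x of blue_centre in the frame of fixture between -0.01 and 0.075 m and angle between each of blue_centre, yellow_centre's own z axis and vertical below 0.12 rad and angle between the x axis of each of blue_centre, yellow_centre and the x axis of fixture, either way round below 0.2 rad and y of yellow_centre in the frame of fixture between -0.005 and 0.005 m and z of yellow_centre in the frame of fixture between 0.043 and 0.051 m and x of yellow_centre in the frame of fixture between -0.01 and 0.075 m and value of joint clamp_pad between 0.003 and 0.0115 m and velocity of joint clamp_slide between -0.01 and 0.01 m/s and contact force between applicator and spacer_blue above 2 N and contact force between applicator and back_stop above 2 N and contact force between spacer_blue and spacer_yellow above 2 N and contact force between the fingers and clamp_slide above 1.5 N and z of applicator_centre in the frame of fixture between 0.02 and 0.03 m and y of applicator_centre in the frame of fixture between -0.006 and 0.006 m and ((contact force between clamp_pad and spacer_yellow above 2 N and not (y of red_centre in the frame of fixture between -0.005 and 0.005 m and z of red_centre in the frame of fixture between 0.043 and 0.051 m and x of red_centre in the frame of fixture between -0.01 and 0.075 m and angle between red_centre's own z axis and vertical below 0.12 rad and angle between the x axis of red_centre and the x axis of fixture, either way round below 0.2 rad)) or (contact force between each of clamp_pad, spacer_yellow and spacer_red above 2 N and (y of red_centre in the frame of fixture between -0.005 and 0.005 m and z of red_centre in the frame of fixture between 0.043 and 0.051 m and x of red_centre in the frame of fixture between -0.01 and 0.075 m and angle between red_centre's own z axis and vertical below 0.12 rad and angle between the x axis of red_centre and the x axis of fixture, either way round below 0.2 rad) and x of back_stop in the frame of fixture above 0.156 m))); the arm keeps its last pose, push and grip.
It fails at once if a bystander is disturbed (moved more than 20 mm) (distance of any of flask, dish, jar from where it was at the start of the episode above 0.02 m).
It fails at once if the applicator is squeezed with more than 40 N (contact force between applicator and back_stop above 40 N).
It also fails if it takes over 72 s, if anything falls off the work surface, if the arm or the gripper's body presses on something with over 40 N, if the wrist force passes 120 N, or if a joint passes its speed limit or range.

### The arm

A 6-joint arm with a two-finger parallel gripper is mounted at the origin on a cart in front of the work surface, level with it; the furniture and walls round the work are solid. World frame = base frame: x ahead of the robot, y to its left, z up, the work surface at z = 0. Lengths are in m, angles in degrees, forces in N, time in s.
With the tool pointing down it reaches from about 0.4 to 0.825 m from the base axis. Payload 7 kg.
Tool frame: the origin (TCP) lies midway between the tips of the shut fingers; the grasp point (between the pads) lies 19 mm behind it (r.grasp_offset is the distance from the TCP to the grasp point, in m); z points along the fingers, x is the direction in which the jaws open and shut, and the axes are right-handed (so a half turn about z gives the same grasp; the last joint's range is limited). The gripper opens to 88 mm and grips with 3 to 60 N. Pads are 19 mm wide; open, the fingers measure 130 mm over their backs; the gripper's body (78 mm by 193 mm) begins 47 mm behind the grasp point.
Start: joints at [-50.357, 20.546, 0.682, 0, -70.136, -16.507], TCP at [0.265, -0.621, 0.227] pointing down, gripper open.
Joint ranges: [-176.03, 176.03], [-82.01, 121.73], [-58.28, 71.71], [-173.87, 95.51], [-174.79, -0.11], [-173.66, 173.66]. Speed limits (degrees/s): [136.94, 136.94, 172.46, 180, 180, 180].

### API

Orientations are given as [roll, pitch, yaw] about the fixed x, y, z axes, in that order (R = Rz(yaw) Ry(pitch) Rx(roll)).
In Python, from plant import r gives the robot as it stands.
- The arm moves only by the tool step_arm, never from a script. Its argument "deltas" is a list of rows, each a list of 7 numbers: the turn, a rotation vector about the tool's x, y, z in rad, then the shift along the tool's x, y, z in mm, then the opening, from -1 (shut) to 1 (fully open), so that 0 is half open. In form: [[ax, ay, az, x, y, z, grip], ...]. A call has 1 to 10 rows; each row shifts and turns the pose as measured when the row begins, along the tool's axes as they then stand; what a row does not reach is not made up. A row lasts 1/10 s, in which the tool goes at most 50 mm and 8.59 degrees, less where a joint would pass 70% of its speed; a pose out of reach is approached as far as the arm can. A call with a gripper value outside its range is refused whole. The fingers move at their own pace and stop on an object; "squeeze" is the grip in N (left out, the last holds). Time passes only in rows, so rows that do not move let the fingers close. It gives the time, the measured TCP pose, the force and the opening at its end, in the units of the state.
- r.get_state(): the state, without advancing time (a new reading comes with each control period).
- r.capture(name): name is "side" or "top"; returns the picture (400x640x3 uint8, red, green, blue); there is no depth.
- r.camera_info(name): a dict with "vertical_fov" (degrees; the focal length in pixels is half the picture's height over the tangent of half this angle, whatever the lens; pixels are square), "cx", "cy" (the principal point, pixels), "k1" (the pictures are not rectified: a ray, as slopes to the right and down, at radius r is drawn at 1 + k1 r^2 times it, then the intrinsics apply), "view" (4x4, takes a point from world to camera coordinates). Camera axes: x right, y down, z forward; pixel columns grow to the right and rows downward; lengths in m; the calibration is good to about 2 mm. A picture is of the moment at which its call begins. camera_info takes no time and is no camera call.
- r.close_job(): hands the job in, once; it reports no verdict.
The state is a dict: "time_s": time; "joints": joint angles; "qd": joint speeds; "joint_torque": joint torques, N m; "tcp_pos": TCP position; "eef_rot": TCP orientation; "contact_force": force on the tool from outside, world axes, zero at the start; "moment": the same for the moment, N m; "gripper_width": finger opening in m.
Only numpy, scipy, OpenCV 4.12 (cv2) and the standard library are available. Lean on these libraries where they do the work, as an engineer would, in place of code of your own. Each camera call takes 0.05 s, during which the arm holds its last target.

## Working session

There is one attempt and no reset: what is moved stays moved. The work goes in short steps, Python scripts to look and compute and a tool call to move; the robot and the scene stay as the last step left them, time stands still between calls to the robot, and variables do not carry over. Pictures are saved under pics/ and viewed, and the job is handed in when it is done.

Besides the shell and the picture viewer there is one more tool, called after ">>>" as a command line: name --pt "numbers of a row" for each row, then --argument value for the rest. step_arm: Moves the arm, as the interface text tells. Its arguments: {"type":"object","properties":{"deltas":{"type":"array","items":{"type":"array","items":{"type":"number"}}},"squeeze":{"type":"number"}},"required":["deltas"]}

```bash
ls; mkdir -p pics; python3 - <<'E'
from plant import r
import cv2
print(r.get_state())
for n in("side","top"):
    print(n,r.camera_info(n)); cv2.imwrite(f"pics/{n}0.png",r.capture(n)[:,:,::-1])
E
```

```text
pics
{'time_s': 0.0, 'joints': array([-5.03560829e+01,  2.05909314e+01,  6.33548658e-01, -2.14599667e-02,
       -7.01375094e+01, -1.65068830e+01]), 'qd': array([-0.04225995, -0.00700594,  0.00963268,  0.09918737, -0.05071527,
       -0.05344328]), 'joint_torque': array([ 6.16699726e-04, -5.82724428e+01,  2.93059319e+01,  6.99745819e+00,
        7.07093335e-03, -1.25412780e-04]), 'tcp_pos': array([ 0.26500781, -0.62025137,  0.22562247]), 'eef_rot': array([-1.79992378e+02, -9.67136875e-02,  1.13129720e+02]), 'contact_force': array([-0.22284503, -0.63780414, -0.12903535]), 'moment': array([ 0.00492278, -0.03397756,  0.00196249]), 'gripper_width': 0.08753885152804577}
side {'vertical_fov': 53.822242283964414, 'cx': 327.9202428394275, 'cy': 189.748225959229, 'k1': -0.04002322752565082, 'view': array([[ 0.97988942, -0.19791428, -0.02542956, -0.4801757 ],
       [-0.09674581, -0.35975745, -0.92801661,  0.1387357 ],
       [ 0.17451927,  0.91181386, -0.3716699 ,  1.07916719],
       [ 0.        ,  0.        ,  0.        ,  1.        ]])}
top {'vertical_fov': 54.5679199044743, 'cx': 323.4862657177847, 'cy': 198.4558301493514, 'k1': 0.026957053329960203, 'view': array([[-0.00298244, -0.99987322, -0.01564136,  0.06592527],
       [-0.99759017,  0.00405913, -0.06926314,  0.51982498],
       [ 0.06931785,  0.0153971 , -0.9974758 ,  1.20911171],
       [ 0.        ,  0.        ,  0.        ,  1.        ]])}
```

View pics/side0.png

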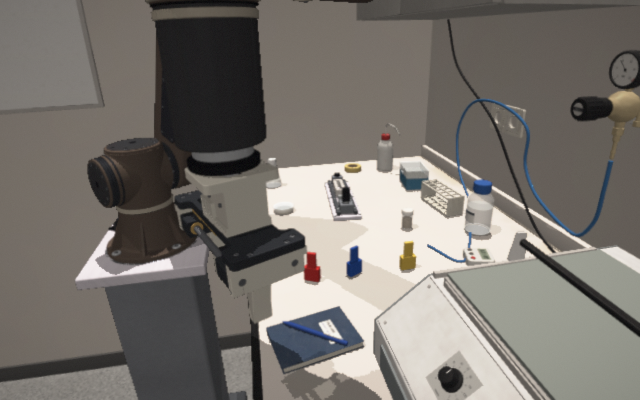

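View pics/top0.png

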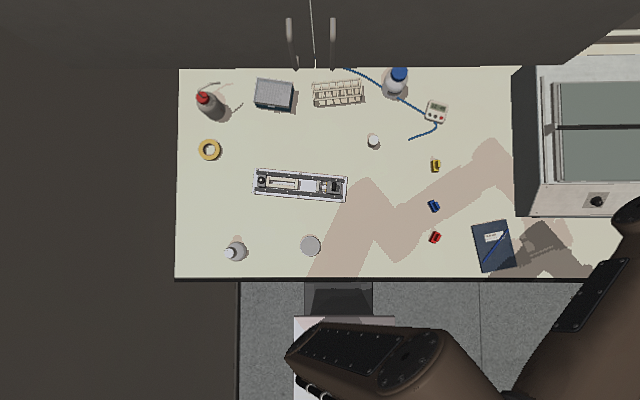

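```bash
cat > h.py <<'E'
import numpy as np, cv2
from plant import r
def K(n):
    i=r.camera_info(n); f=200/np.tan(np.radians(i['vertical_fov']/2)); return i,f
def ray(n,u,v):
    i,f=K(n); xd=np.array([(u-i['cx'])/f,(v-i['cy'])/f]); x=xd.copy()
    for _ in range(30): x=xd/(1+i['k1']*(x@x))
    V=i['view']; R=V[:3,:3]; o=-R.T@V[:3,3]; d=R.T@np.array([x[0],x[1],1]); return o,d
def onplane(n,u,v,z):
    o,d=ray(n,u,v); return o+d*(z-o[2])/d[2]
def proj(n,p):
    i,f=K(n); c=i['view']@np.append(p,1); x=c[:2]/c[2]; s=1+i['k1']*(x@x)
    return x*s*f+[i['cx'],i['cy']]
def two(u1,v1,u2,v2,n1='side',n2='top'):
    o1,d1=ray(n1,u1,v1);o2,d2=ray(n2,u2,v2)
    d1/=np.linalg.norm(d1);d2/=np.linalg.norm(d2)
    s=np.linalg.lstsq(np.c_[d1,-d2],o2-o1,rcond=None)[0]
    a,b=o1+s[0]*d1,o2+s[1]*d2; return (a+b)/2,np.linalg.norm(a-b)
E
python3 - <<'E'
import cv2
t=cv2.imread('pics/top0.png');s=cv2.imread('pics/side0.png')
cv2.imwrite('pics/t_fix.png',cv2.resize(t[160:210,245:355],None,fx=7,fy=7,interpolation=cv2.INTER_NEAREST))
cv2.imwrite('pics/t_sp.png',cv2.resize(t[150:250,420:450],None,fx=6,fy=6,interpolation=cv2.INTER_NEAREST))
cv2.imwrite('pics/s_all.png',cv2.resize(s[160:290,265:425],None,fx=4.6,fy=4.6,interpolation=cv2.INTER_NEAREST))
E
```

```text
(no output)
```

View pics/t_fix.png

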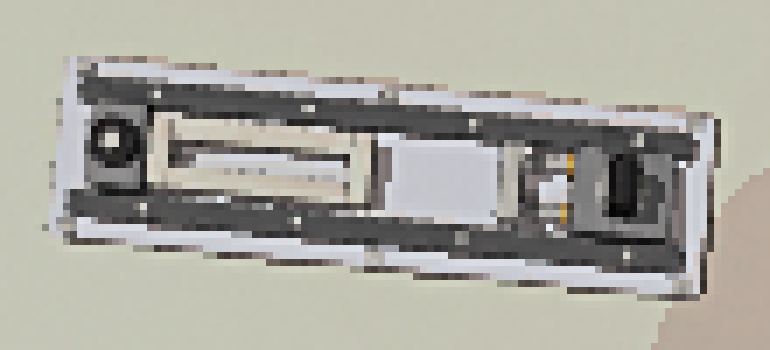

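View pics/t_sp.png

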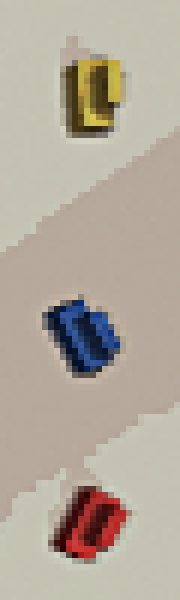

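View pics/s_all.png

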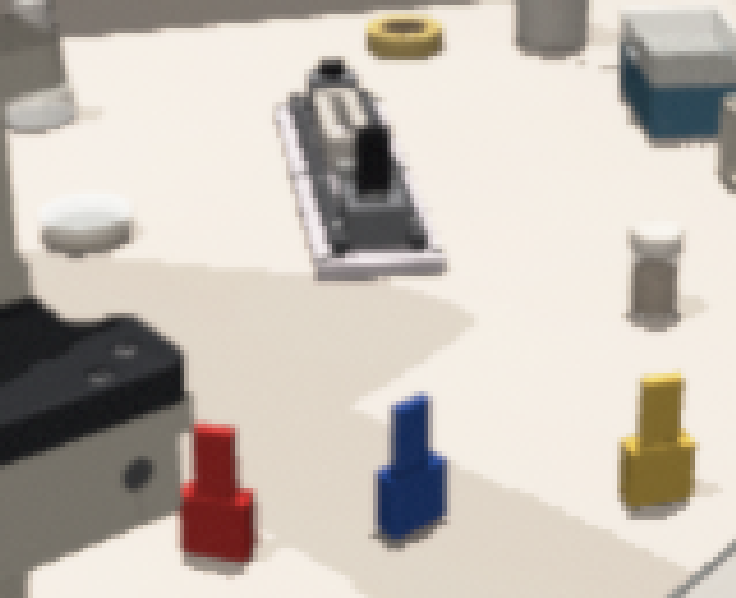

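```bash
cat > m1.py <<'E'
from h import *
t=cv2.imread('pics/top0.png'); s=cv2.imread('pics/side0.png')
for n in('top','side'):
    V=r.camera_info(n)['view'];print(n,-V[:3,:3].T@V[:3,3])
C=[(72,57),(718,118),(703,297),(50,235)]
P=np.array([onplane('top',245+u/7-.5,160+v/7-.5,.012) for u,v in C]);print(P.round(4))
print('lens',[np.linalg.norm(P[i]-P[(i+1)%4]).round(4) for i in range(4)])
# rails: dark columns profile
g=cv2.cvtColor(t,cv2.COLOR_BGR2GRAY).astype(float)
up=[];lo=[]
for c in range(268,340):
    w=np.clip(150-g[:,c],0,60)
    vc=184+ (c-300)*0.095
    for L,off in((up,-9.0),(lo,9.0)):
        a=int(round(vc+off)); 
        ys=np.arange(a-4,a+5); ww=w[a-4:a+5]; L.append((c,(ys*ww).sum()/ww.sum()))
if 0: pass
for n,L in(('up',up),('lo',lo)):
    print(n,[round(y,1) for _,y in L][::6])
def mask(img,c):
    hsv=cv2.cvtColor(img,cv2.COLOR_BGR2HSV); H,S,Vv=cv2.split(hsv)
    m=(S>120)&(Vv>40)
    if c=='red': m&=(H<8)|(H>172)
    if c=='blue': m&=(H>105)&(H<130)
    if c=='yellow': m&=(H>18)&(H<32)
    return m.astype(np.uint8)
for c,bt,bs in(('red',(225,250,425,445),(245,290,300,325)),('blue',(195,218,422,446),(240,280,340,365)),('yellow',(153,180,425,446),(235,275,395,420))):
    for n,img,b in(('top',t,bt),('side',s,bs)):
        m=np.zeros(img.shape[:2],np.uint8); m[b[0]:b[1],b[2]:b[3]]=mask(img,c)[b[0]:b[1],b[2]:b[3]]
        ys,xs=np.nonzero(m); print(c,n,len(xs),xs.min(),xs.max(),ys.min(),ys.max(),'cent',xs.mean().round(2),ys.mean().round(2))
        if n=='side':
            r0=ys.min(); print('  rows',[(y,xs[ys==y].min(),xs[ys==y].max()) for y in range(r0,ys.max()+1)])
            top=(xs[ys==r0+3].mean())
            Sd=(top,r0-.5)
E
python3 m1.py
```

```text
top [0.43495588 0.04519006 1.24309553]
side [ 0.29560572 -1.02912203  0.51763234]
[[ 0.6204  0.2842  0.012 ]
 [ 0.5909 -0.0113  0.012 ]
 [ 0.5092 -0.0039  0.012 ]
 [ 0.5387  0.2935  0.012 ]]
lens [np.float64(0.297), np.float64(0.0821), np.float64(0.2989), np.float64(0.0823)]
up [np.float64(173.5), np.float64(173.9), np.float64(174.5), np.float64(175.1), np.float64(175.3), np.float64(176.6), np.float64(177.0), np.float64(177.4), np.float64(177.7), np.float64(179.0), np.float64(179.0), np.float64(179.6)]
lo [np.float64(189.3), np.float64(189.8), np.float64(190.0), np.float64(190.5), np.float64(191.6), np.float64(192.2), np.float64(193.5), np.float64(194.2), np.float64(193.6), np.float64(193.6), np.float64(194.8), np.float64(195.5)]
red top 90 429 440 231 242 cent 434.72 236.88
red side 350 304 319 252 281 cent 311.56 268.05
  rows [(252, np.int64(307), np.int64(310)), (253, np.int64(307), np.int64(315)), (254, np.int64(307), np.int64(315)), (255, np.int64(307), np.int64(315)), (256, np.int64(307), np.int64(315)), (257, np.int64(307), np.int64(315)), (258, np.int64(307), np.int64(315)),
[... 2508 characters left out ...]
51, np.int64(404), np.int64(411)), (252, np.int64(404), np.int64(411)), (253, np.int64(404), np.int64(412)), (254, np.int64(404), np.int64(413)), (255, np.int64(401), np.int64(414)), (256, np.int64(401), np.int64(415)), (257, np.int64(401), np.int64(415)), (258, np.int64(401), np.int64(414)), (259, np.int64(401), np.int64(414)), (260, np.int64(401), np.int64(414)), (261, np.int64(401), np.int64(414)), (262, np.int64(401), np.int64(414)), (263, np.int64(401), np.int64(414)), (264, np.int64(401), np.int64(414)), (265, np.int64(400), np.int64(414)), (266, np.int64(400), np.int64(414)), (267, np.int64(401), np.int64(414)), (268, np.int64(401), np.int64(411)), (269, np.int64(402), np.int64(405))]
```

```bash
python3 - <<'E'
import cv2
t=cv2.imread('pics/top0.png')
a=[cv2.resize(t[y:y+30,421:451],None,fx=16,fy=16,interpolation=cv2.INTER_CUBIC) for y in(150,192,222)]
import numpy as np
im=np.hstack(a); im=cv2.resize(im,None,fx=.55,fy=.55); print(im.shape); cv2.imwrite('pics/sp3.png',im)
E
```

```text
(264, 792, 3)
```

View pics/sp3.png

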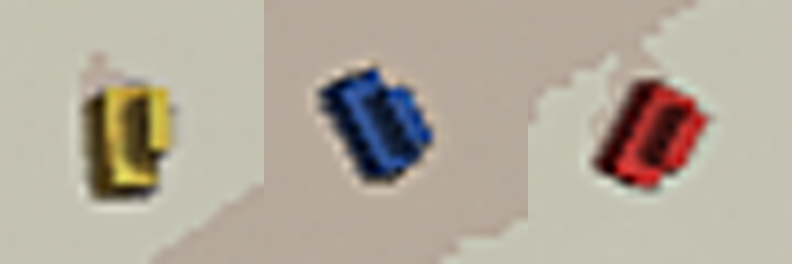

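```bash
cat > m2.py <<'E'
from h import *
# name, patch offset u,v, foot west edge pts, tabtop centre, angle, side block mid col, rows
D={'yellow':(0,421,150,(86,100),(93,197),(160,121),4,407.6,255.5,269.5),
'blue':(264,421,192,(320,98),(372,182),(410,112),31.7,354,260,276.5),
'red':(528,421,222,(592,160),(640,80),(685,122),-31,311.8,265.5,281.5)}
for n,(x0,u0,v0,e1,e2,tt,a,sc,_,rb) in D.items():
    px=lambda p:(u0+(p[0]-x0+.5)/8.8-.5, v0+(p[1]+.5)/8.8-.5)
    A=onplane('top',*px(e1),0);B=onplane('top',*px(e2),0);m=(A+B)/2
    d=(B-A)[:2]; L=np.linalg.norm(d); ang=np.degrees(np.arctan2(d[1],d[0]))
    nrm=np.array([d[1],-d[0]])/L
    if nrm[1]>0:nrm=-nrm
    foot=m[:2]+nrm*.008
    T=onplane('top',*px(tt),.07)
    print(n,'L',L.round(4),'ang',ang.round(1),'foot',foot.round(4),'tabtop',T.round(4))
    o,dd=ray('side',sc,265); # side axis: x at given y
    for y in(foot[1],T[1]): print('   side x at y',(o+dd*(y-o[1])/dd[1]).round(4))
    for nm,p in(('foot',[*foot,0]),('top',[*T[:2],.07])):print('   ',nm,'proj side',proj('side',np.array(p)).round(1))
E
python3 m2.py
```

```text
yellow L 0.0357 ang -177.1 foot [ 0.6234 -0.2883] tabtop [ 0.6218 -0.2863  0.07  ]
   side x at y [ 0.623  -0.2883  0.0058]
   side x at y [ 0.6239 -0.2863  0.0044]
    foot proj side [407.7 267.1]
    top proj side [408.2 240.6]
blue L 0.0354 ang -149.5 foot [ 0.4952 -0.2817] tabtop [ 0.4975 -0.2787  0.07  ]
   side x at y [ 0.4946 -0.2817  0.0215]
   side x at y [ 0.4954 -0.2787  0.0195]
    foot proj side [354.3 272.9]
    top proj side [354.9 245.7]
red L 0.0338 ang -31.9 foot [ 0.3989 -0.2817] tabtop [ 0.4042 -0.2802  0.07  ]
   side x at y [ 0.3973 -0.2817  0.0363]
   side x at y [ 0.3976 -0.2802  0.0353]
    foot proj side [313.1 278.6]
    top proj side [314.1 251.2]
```

```bash
python3 - <<'E'
from h import *
t=cv2.imread('pics/top0.png')
import cv2
cv2.imwrite('pics/fixz.png',cv2.resize(t[172:200,252:352],None,fx=8,fy=8,interpolation=cv2.INTER_CUBIC))
hsv=cv2.cvtColor(t,cv2.COLOR_BGR2HSV)
# profile along channel centre
P=np.array([onplane('top',245+u/7-.5,160+v/7-.5,.012) for u,v in [(72,57),(718,118),(703,297),(50,235)]])
ctr=P.mean(0);ex=(P[0]+P[3]-P[1]-P[2])[:2];ex/=np.linalg.norm(ex);ey=np.array([-ex[1],ex[0]])
print('ctr',ctr,'yaw',np.degrees(np.arctan2(ex[1],ex[0])))
O=ctr[:2]-ex*.055; print('origin',O)
# rectified at z=.024 (rails tops) : rows fixture y, cols fixture x, 0.5mm
def rect(z):
    X=np.arange(-.1,.21,.001);Y=np.arange(-.045,.0451,.001)
    mu=np.array([[proj('top',np.array([*(O+ex*x+ey*y),z])) for x in X] for y in Y],np.float32)
    return cv2.remap(t,mu[...,0],mu[...,1],cv2.INTER_CUBIC)
im=rect(.024)
g=cv2.cvtColor(im,cv2.COLOR_BGR2GRAY)
# mean across y profile for x in [5,40] mm and 60..140
for a,b in((105,145),(220,240),(165,175),(5,12)):
    print((a-100,b-100),list(zip(range(-45,46),g[:,a:b].mean(1).astype(int)))[10:82:1])
im=rect(.040);g=cv2.cvtColor(im,cv2.COLOR_BGR2GRAY)
print('x prof',list(zip(range(-20,80),g[38:53,80:180].mean(0).astype(int))))
cv2.imwrite('pics/rect.png',cv2.resize(im,None,fx=2.5,fy=2.5))
E
```

```text
ctr [0.56479689 0.14061995 0.012     ] yaw 84.31453893614578
origin [0.55934819 0.08589051]Traceback (most recent call last):
  File "<stdin>", line 16, in <module>
  File "<stdin>", line 14, in rect
  File "h.py", line 12, in proj
    i,f=K(n); c=i['view']@np.append(p,1); x=c[:2]/c[2]; s=1+i['k1']*(x@x)
        ~^^^
  File "h.py", line 4, in K
    i=r.camera_info(n); f=200/np.tan(np.radians(i['vertical_fov']/2)); return i,f
ValueError: time passes only in moves, steps and waits
```

View pics/fixz.png

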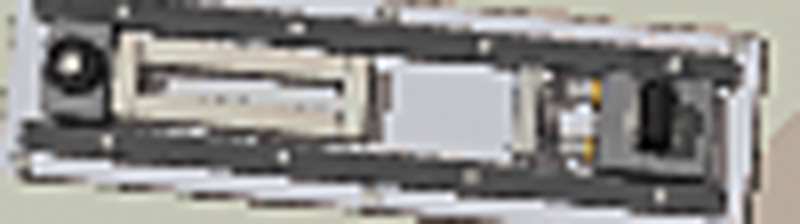

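```bash
python3 - <<'E'
s=open('h.py').read()
s=s.replace("def K(n):\n    i=r.camera_info(n); f=","_c={}\ndef K(n):\n    if n not in _c: _c[n]=r.camera_info(n)\n    i=_c[n]; f=")
open('h.py','w').write(s)
E
cat > m3.py <<'E'
from h import *
t=cv2.imread('pics/top0.png')
O=np.array([.55935,.08589]);a=np.radians(84.31);ex=np.array([np.cos(a),np.sin(a)]);ey=np.array([-ex[1],ex[0]])
def rect(z,t=t):
    X=np.arange(-.1,.21,.001);Y=np.arange(-.045,.0451,.001)
    mu=np.array([[proj('top',np.array([*(O+ex*x+ey*y),z])) for x in X] for y in Y],np.float32)
    return cv2.remap(t,mu[...,0],mu[...,1],cv2.INTER_LINEAR)
if __name__=='__main__':
    im=rect(.024);g=cv2.cvtColor(im,cv2.COLOR_BGR2GRAY)
    for a,b in((105,140),(60,80),(175,190),(275,290)):
        print((a-100,b-100),[f"{y}:{v}" for y,v in zip(range(-45,46),g[:,a:b].mean(1).astype(int))])
    im=rect(.040);g=cv2.cvtColor(im,cv2.COLOR_BGR2GRAY)
    print('x prof',[f"{y}:{v}" for y,v in zip(range(-20,80),g[38:53,80:180].mean(0).astype(int))])
    cv2.imwrite('pics/rect.png',cv2.resize(im,None,fx=2.5,fy=2.5))
E
python3 m3.py
```

```text
(5, 40) ['-45:196', '-44:195', '-43:186', '-42:173', '-41:161', '-40:162', '-39:177', '-38:194', '-37:205', '-36:208', '-35:206', '-34:195', '-33:170', '-32:136', '-31:104', '-30:84', '-29:80', '-28:83', '-27:89', '-26:88', '-25:87', '-24:84', '-23:80', '-22:73', '-21:65', '-20:67', '-19:91', '-18:133', '-17:176', '-16:202', '-15:210', '-14:206', '-13:203', '-12:200', '-11:199', '-10:198', '-9:197', '-8:197', '-7:197', '-6:198', '-5:198', '-4:198', '-3:198', '-2:198', '-1:198', '0:198', '1:198', '2:198', '3:197', '4:197', '5:197', '6:197', '7:197', '8:197', '9:197', '10:198', '11:198', '12:198', '13:199', '14:201', '15:203', '16:205', '17:202', '18:190', '19:162', '20:126', '21:95', '22:80', '23:78', '24:84', '25:87', '26:88', '27:89', '28:87', '29:82', '30:74', '31:68', '32:74', '33:101', '34:143', '35:184', '36:207', '37:213', '38:210', '39:207', '40:198', '41:177', '42:145', '43:121', '44:121', '45:145']
(-40, -20) ['-45:196', '-44:195', '-43:186', '-42:174', '-41:163', '-40:170', '-39:184', '-38:198', '-37:207', '-36:209', '-35:208', '-34:192', '-33:161', '-32:127', '-31:99', '-3
[... 2864 characters left out ...]
8', '10:198', '11:197', '12:197', '13:197', '14:197', '15:197', '16:197', '17:197', '18:197', '19:197', '20:198', '21:198', '22:197', '23:197', '24:197', '25:197', '26:197', '27:197', '28:197', '29:197', '30:197', '31:197', '32:197', '33:197', '34:197', '35:197', '36:197', '37:197', '38:197', '39:197', '40:197', '41:197', '42:197', '43:198', '44:199', '45:200', '46:202', '47:204', '48:207', '49:192', '50:166', '51:140', '52:126', '53:123', '54:122', '55:113', '56:93', '57:73', '58:74', '59:114', '60:157', '61:190', '62:197', '63:200', '64:200', '65:201', '66:201', '67:200', '68:184', '69:162', '70:142', '71:143', '72:157', '73:170', '74:173', '75:171', '76:169', '77:169', '78:168', '79:166']
```

View pics/rect.png

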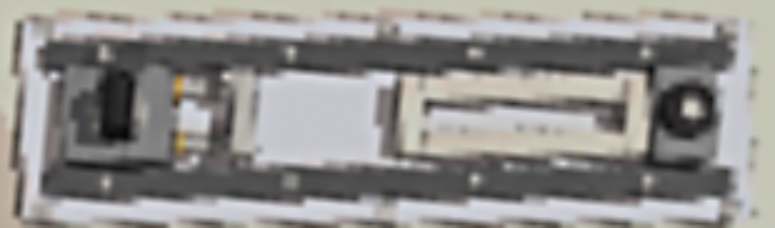

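>>> step_arm --pt "0 0 -0.14 0 0 0 1" --pt "0 0 -0.14 0 0 0 1" --pt "0 0 -0.14 0 0 0 1" --pt "0 0 -0.14 0 0 0 1" --pt "0 0 -0.14 0 0 0 1" --pt "0 0 -0.14 0 0 0 1" --pt "0 0 -0.14 0 0 0 1" --pt "0 0 -0.14 0 0 0 1" --pt "0 0 -0.14 0 0 0 1" --pt "0 0 -0.14 0 0 0 1" --squeeze 20

```text
time_s: 1.1
tcp_pos: [0.2637, -0.6176, 0.2198]
eef_rot: [179.3, -0.1, -163.6]
contact_force: [1.3, 1.0, 0.7]
gripper_width: 0.0875
```

```bash
cat > go.py <<'E'
import sys
from h import *
from scipy.spatial.transform import Rotation as Ro
def go(x,y,z,yaw):
    s=r.get_state(); R=Ro.from_euler('xyz',s['eef_rot'],degrees=True)
    T=Ro.from_euler('xyz',[180,0,yaw],degrees=True)
    d=R.inv().apply(np.array([x,y,z])-s['tcp_pos'])*1000
    rv=(R.inv()*T).as_rotvec()
    # after turning first:
    d2=T.inv().apply(np.array([x,y,z])-s['tcp_pos'])*1000
    print('t',round(s['time_s'],2),'pos',s['tcp_pos'].round(4),'rot',s['eef_rot'].round(2),'F',s['contact_force'].round(1),'w',round(s['gripper_width']*1000,1))
    print('turn',rv.round(4),'shift now-axes',d.round(1),'shift target-axes',d2.round(1))
if __name__=='__main__': go(*map(float,sys.argv[1:5]))
E
python3 go.py .496 -.2805 .13 211
```

```text
t 1.1 pos [ 0.2637 -0.6176  0.2198] rot [ 1.7933e+02 -1.4000e-01 -1.6360e+02] F [1.3 1.  0.7] w 87.5
turn [ 0.012  -0.001  -0.2548] shift now-axes [-318.2  256.8   92. ] shift target-axes [-372.7  169.4   89.8]
```

>>> step_arm --pt "0.006 0 -0.127 0 0 0 1" --pt "0.006 0 -0.127 0 0 0 1" --pt "0 0 0 -37 17 8 1" --pt "0 0 0 -37 17 8 1" --pt "0 0 0 -37 17 8 1" --pt "0 0 0 -37 17 8 1" --pt "0 0 0 -37 17 8 1" --pt "0 0 0 -37 17 8 1" --pt "0 0 0 -37 17 8 1" --pt "0 0 0 -37 17 8 1"

```text
time_s: 2.1
tcp_pos: [0.4448, -0.3389, 0.1492]
eef_rot: [179.7, -0.2, -148.5]
contact_force: [0.8, 0.2, -0.1]
gripper_width: 0.0878
```

```bash
python3 go.py .496 -.2805 .13 211
```

```text
t 2.1 pos [ 0.4448 -0.3389  0.1492] rot [ 1.7969e+02 -1.6000e-01 -1.4852e+02] F [ 0.8  0.2 -0.1] w 87.8
turn [ 0.0053 -0.0028  0.0084] shift now-axes [-74.2  22.9  19.2] shift target-axes [-74.   23.7  19.2]
```

>>> step_arm --pt "0.005 -0.002 0.008 -37 12 9 1" --pt "0 0 0 -36 11 9 1" --pt "0 0 0 0 0 0 1" --pt "0 0 0 0 0 0 1"

```text
time_s: 2.5
tcp_pos: [0.4981, -0.2739, 0.1285]
eef_rot: [179.9, -0.1, -148.7]
contact_force: [0.5, -0.8, 0.6]
gripper_width: 0.0877
```

```bash
python3 go.py .496 -.2805 .037 211; python3 - <<'E'
from h import *
import cv2
a=r.capture('top')[:,:,::-1];b=r.capture('side')[:,:,::-1]
cv2.imwrite('pics/v1.png',np.hstack([cv2.resize(a[150:270,380:490],(400,436),interpolation=2),cv2.resize(b[180:300,300:410],(400,436),interpolation=2)]))
E
```

```text
t 2.5 pos [ 0.4981 -0.2739  0.1285] rot [ 1.7985e+02 -1.4000e-01 -1.4867e+02] F [ 0.5 -0.8  0.6] w 87.7
turn [ 0.0026 -0.0024  0.0058] shift now-axes [ 5.  -4.8 91.5] shift target-axes [ 5.2 -4.6 91.5]
```

View pics/v1.png

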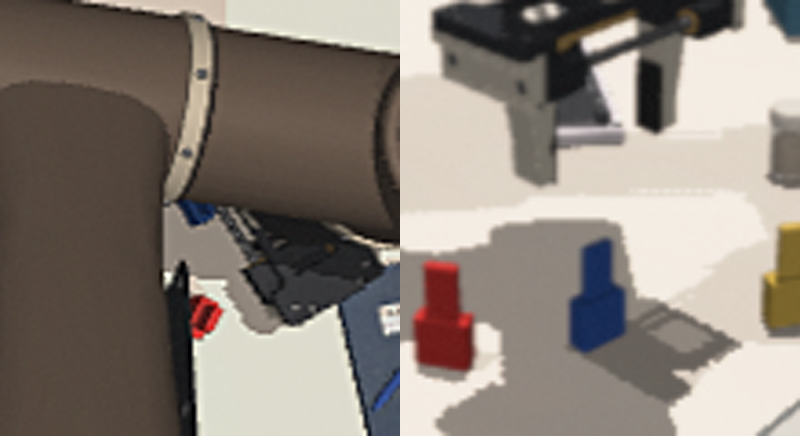

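>>> step_arm --pt "0.003 -0.002 0.006 5 -4.5 30 1" --pt "0 0 0 0 0 25 1" --pt "0 0 0 0 0 20 1" --pt "0 0 0 0 0 14 1" --pt "0 0 0 0 0 0 1"

```text
time_s: 3.1
tcp_pos: [0.4938, -0.2869, 0.0396]
eef_rot: [-179.7, 0.2, -149.5]
contact_force: [-1.3, 0.3, 0.3]
gripper_width: 0.0877
```

```bash
python3 go.py .496 -.2805 .037 211; python3 - <<'E'
from h import *
import cv2
b=r.capture('side')[:,:,::-1]
cv2.imwrite('pics/v2.png',cv2.resize(b[200:300,300:410],None,fx=6,fy=6,interpolation=2))
E
```

```text
t 3.1 pos [ 0.4938 -0.2869  0.0396] rot [-179.75    0.19 -149.54] F [-1.3  0.3  0.3] w 87.7
turn [-0.0044  0.0033 -0.0094] shift now-axes [-5.1  4.5  2.6] shift target-axes [-5.2  4.4  2.6]
```

View pics/v2.png

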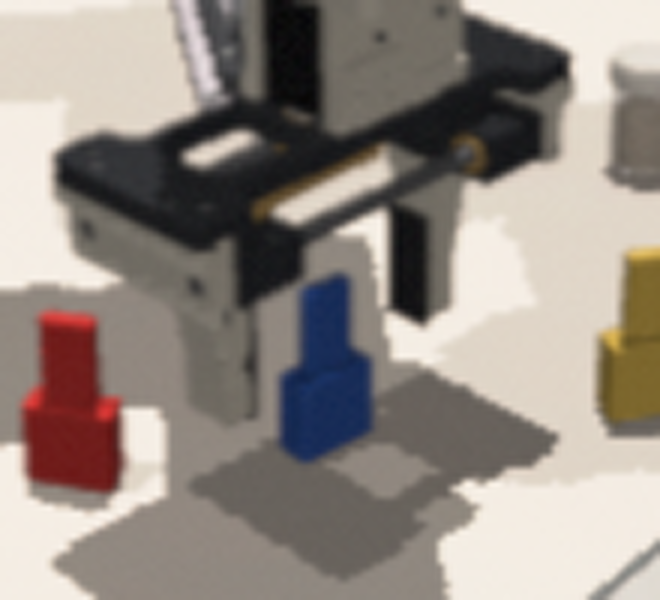

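>>> step_arm --pt "-0.004 0.003 -0.009 -4 3.5 1.5 1" --pt "0 0 0 0 0 0 1" --pt "0 0 0 0 0 0 1"

```text
time_s: 3.45
tcp_pos: [0.4972, -0.2833, 0.0418]
eef_rot: [-179.8, 0.2, -149.0]
contact_force: [0.5, 0.3, -0.4]
gripper_width: 0.0875
```

```bash
python3 go.py .496 -.2805 .037 211
```

```text
t 3.45 pos [ 0.4972 -0.2833  0.0418] rot [-179.77    0.2  -149.05] F [ 0.5  0.3 -0.4] w 87.5
turn [-0.004   0.0034 -0.0009] shift now-axes [-0.4  3.   4.8] shift target-axes [-0.4  3.   4.8]
```

>>> step_arm --pt "-0.004 0.003 0 0 3 4 1" --pt "0 0 0 0 0 0 1"

```text
time_s: 3.65
tcp_pos: [0.4963, -0.2805, 0.0387]
eef_rot: [-179.9, 0.1, -149.0]
contact_force: [0.4, -0.2, 0.3]
gripper_width: 0.0876
```

```bash
python3 go.py .496 -.2805 .037 211
```

```text
t 3.65 pos [ 0.4963 -0.2805  0.0387] rot [-1.7994e+02  1.1000e-01 -1.4904e+02] F [ 0.4 -0.2  0.3] w 87.6
turn [-0.0011  0.0019 -0.0007] shift now-axes [0.2 0.2 1.7] shift target-axes [0.2 0.2 1.7]
```

Good. Close.

>>> step_arm --pt "0 0 0 0 0 0 -0.6" --pt "0 0 0 0 0 0 -0.6" --pt "0 0 0 0 0 0 -0.6" --pt "0 0 0 0 0 0 -0.6" --pt "0 0 0 0 0 0 -0.6" --pt "0 0 0 0 0 0 -0.6" --squeeze 25

```text
time_s: 4.25
tcp_pos: [0.4965, -0.2803, 0.039]
eef_rot: [-179.9, 0.1, -149.0]
contact_force: [-0.5, 0.2, -0.1]
gripper_width: 0.0452
```

```bash
python3 go.py .496 -.2805 .037 211
```

```text
t 4.25 pos [ 0.4965 -0.2803  0.039 ] rot [-1.7992e+02  1.2000e-01 -1.4900e+02] F [-0.5  0.2 -0.1] w 45.2
turn [-0.0014  0.0021 -0.    ] shift now-axes [0.5 0.1 2. ] shift target-axes [0.5 0.1 2. ]
```

>>> step_arm --pt "0 0 0 0 0 0 -1" --pt "0 0 0 0 0 0 -1" --pt "0 0 0 0 0 0 -1" --pt "0 0 0 0 0 0 -1" --pt "0 0 0 0 0 0 -1"

```text
time_s: 4.75
tcp_pos: [0.4964, -0.2804, 0.0388]
eef_rot: [-179.9, 0.1, -149.0]
contact_force: [0.1, -0.6, 1.3]
gripper_width: 0.0221
```

```bash
python3 go.py .496 -.2805 .15 211; python3 - <<'E'
from h import *
import cv2
b=r.capture('side')[:,:,::-1]
cv2.imwrite('pics/v3.png',cv2.resize(b[200:300,300:410],None,fx=6,fy=6,interpolation=2))
E
```

```text
t 4.75 pos [ 0.4964 -0.2804  0.0388] rot [-1.7993e+02  1.0000e-01 -1.4901e+02] F [ 0.1 -0.6  1.3] w 22.1
turn [-0.0012  0.0018 -0.0002] shift now-axes [ 2.000e-01 -1.000e-01 -1.112e+02] shift target-axes [ 4.000e-01  1.000e-01 -1.112e+02]
```

View pics/v3.png

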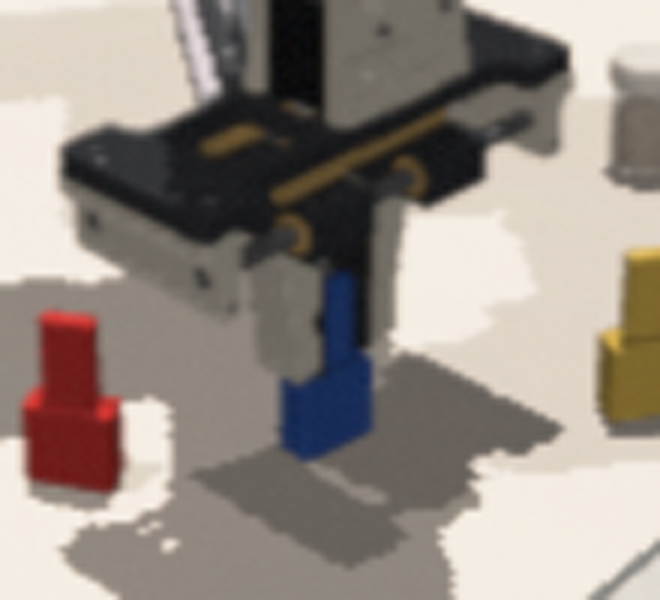

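>>> step_arm --pt "0 0 0 0 0 -20 -1" --pt "0 0 0 0 0 -40 -1" --pt "0 0 0 0 0 -40 -1" --pt "0 0 0.13 0 0 -15 -1" --pt "0 0 0.13 0 0 0 -1" --pt "0 0 0.13 0 0 0 -1" --pt "0 0 0.13 0 0 0 -1" --pt "0 0 0.12 0 0 0 -1" --pt "0 0 0 0 0 0 -1"

```text
time_s: 5.7
tcp_pos: [0.4948, -0.2799, 0.1581]
eef_rot: [179.9, 0.0, 172.9]
contact_force: [-0.3, 0.6, -0.9]
gripper_width: 0.0219
```

```bash
python3 go.py .5636 .1327 .15 174.3
```

```text
t 5.7 pos [ 0.4948 -0.2799  0.1581] rot [1.7994e+02 2.0000e-02 1.7289e+02] F [-0.3  0.6 -0.9] w 21.9
turn [ 0.001   0.0003 -0.0247] shift now-axes [-17.1 418.    8.5] shift target-axes [-27.5 417.4   8.1]
```

>>> step_arm --pt "0 0 -0.025 -2.5 25 0 -1" --pt "0 0 0 -2.5 40 0 -1" --pt "0 0 0 -2.5 45 0 -1" --pt "0 0 0 -2.5 45 0 -1" --pt "0 0 0 -3 45 0 -1" --pt "0 0 0 -3 45 0 -1" --pt "0 0 0 -3 45 0 -1" --pt "0 0 0 -3 40 0 -1" --pt "0 0 0 -2 30 0 -1" --pt "0 0 0 0 15 0 -1"

```text
time_s: 6.7
tcp_pos: [0.5514, 0.1038, 0.1575]
eef_rot: [179.9, -0.0, 176.4]
contact_force: [-0.5, -1.0, -0.3]
gripper_width: 0.0217
```

```bash
python3 go.py .5636 .1327 .12 174.3
```

```text
t 6.7 pos [0.5514 0.1038 0.1575] rot [ 1.7994e+02 -1.0000e-02  1.7638e+02] F [-0.5 -1.  -0.3] w 21.7
turn [ 0.0011 -0.0002  0.0363] shift now-axes [-10.4  29.5  37.5] shift target-axes [-9.3 29.9 37.5]
```

>>> step_arm --pt "0 0 0.036 -5 17 18 -1" --pt "0 0 0 -4 12 17 -1" --pt "0 0 0 0 0 0 -1" --pt "0 0 0 0 0 0 -1"

```text
time_s: 7.1
tcp_pos: [0.5627, 0.1348, 0.1217]
eef_rot: [179.9, -0.0, 175.0]
contact_force: [0.0, 0.5, -0.3]
gripper_width: 0.0215
```

```bash
python3 go.py .5636 .1327 .12 174.3
```

```text
t 7.1 pos [0.5627 0.1348 0.1217] rot [179.94  -0.   175.03] F [ 0.   0.5 -0.3] w 21.5
turn [ 0.001  -0.      0.0127] shift now-axes [-1.1 -2.   1.7] shift target-axes [-1.1 -2.   1.7]
```

>>> step_arm --pt "0 0 0.012 -1 -2 10 -1" --pt "0 0 0 0 0 10 -1" --pt "0 0 0 0 0 0 -1"

```text
time_s: 7.4
tcp_pos: [0.5635, 0.1308, 0.1013]
eef_rot: [179.9, 0.0, 174.3]
contact_force: [0.0, 0.3, -0.6]
gripper_width: 0.0218
```

```bash
python3 go.py .5636 .1327 .12 174.3;  python3 - <<'E'
from h import *
import cv2
b=r.capture('side')[:,:,::-1];a=r.capture('top')[:,:,::-1]
cv2.imwrite('pics/s4.png',b);cv2.imwrite('pics/t4.png',a)
cv2.imwrite('pics/v4.png',cv2.resize(b[160:225,300:385],None,fx=8,fy=8,interpolation=2))
cv2.imwrite('pics/v4t.png',cv2.resize(a[150:215,245:355],None,fx=7,fy=7,interpolation=2))
E
```

```text
t 7.4 pos [0.5635 0.1308 0.1013] rot [1.7990e+02 5.0000e-02 1.7429e+02] F [ 0.   0.3 -0.6] w 21.8
turn [ 0.0018  0.0008 -0.0002] shift now-axes [  0.1   1.9 -18.7] shift target-axes [  0.1   1.9 -18.7]
```

View pics/v4.png

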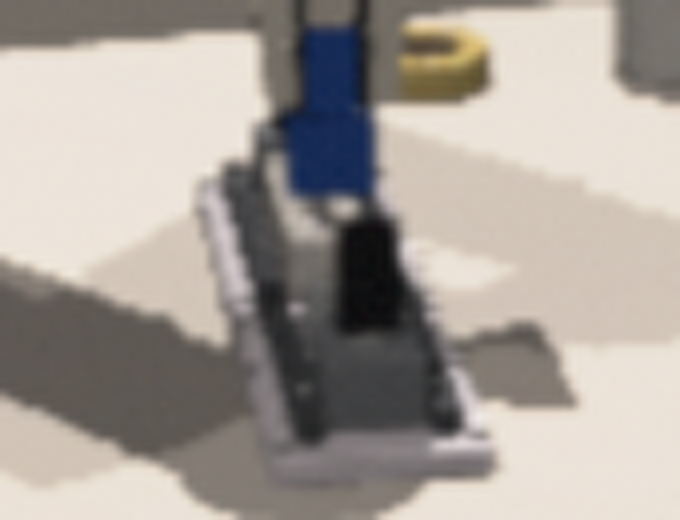

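View pics/v4t.png

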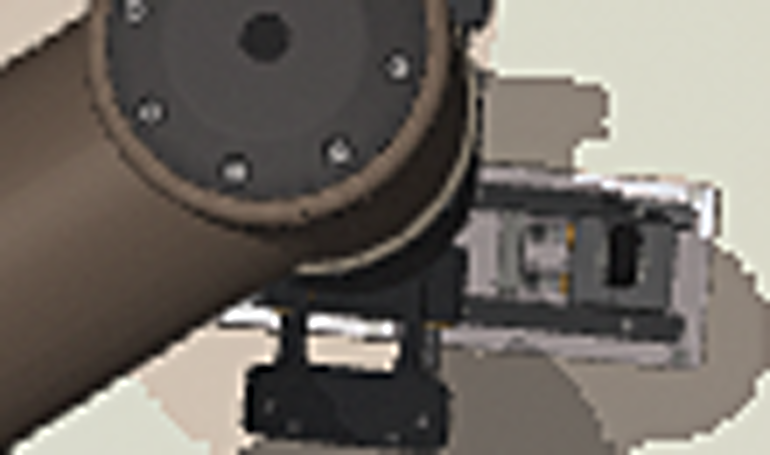

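```bash
cat > m4.py <<'E'
from h import *
from m3 import ex,ey
O=np.array([.5589,.0859])
F=lambda x,y,z:np.array([*(O+ex*x+ey*y),z])
s=cv2.imread('pics/s0.png') if 0 else cv2.imread('pics/side0.png')
b=cv2.imread('pics/s4.png')
g=cv2.cvtColor(s,cv2.COLOR_BGR2GRAY).astype(int)
for z in(.085,.075,.06):
    p=proj('side',F(-.062,0,z)); l=proj('side',F(-.062,.012,z));rr=proj('side',F(-.062,-.012,z))
    print('handle z',z,p.round(1),'edges',l.round(1)[0],rr.round(1)[0]); row=int(round(p[1])); print(row,[f"{c}:{v}" for c,v in zip(range(336,356),g[row,336:356])])
st=r.get_state();tp=st['tcp_pos']
hsv=cv2.cvtColor(b,cv2.COLOR_BGR2HSV)
m=((hsv[...,0]>105)&(hsv[...,0]<130)&(hsv[...,1]>110))
for zz in (.010,.017,.024):
    z=tp[2]-.039+zz
    c=np.array([*(tp[:2]),z]); f=c-np.array([*ex*.008,0])
    p=proj('side',f); w=[proj('side',f+np.array([*ey*k,0]))[0].round(1) for k in(.018,-.018)]
    row=int(round(p[1])); xs=np.nonzero(m[row,330:355])[0]+330
    print('block',p.round(1),'pred edges',w,'obs',xs.min()-.5,xs.max()+.5)
# near plate end corners
for y in(.042,-.042):
    print('corner',proj('side',F(-.095,y,.012)).round(1),proj('side',F(-.095,y,0)).round(1))
for y in(.042,-.042):
    print('far corner',proj('side',F(.205,y,.012)).round(1))
E
python3 m4.py
```

```text
handle z 0.085 [346.3 189. ] edges 342.3 350.4
189 ['336:186', '337:214', '338:210', '339:194', '340:182', '341:145', '342:80', '343:31', '344:21', '345:21', '346:21', '347:21', '348:36', '349:99', '350:196', '351:234', '352:239', '353:239', '354:239', '355:240']
handle z 0.075 [346.4 192.1] edges 342.4 350.4
192 ['336:116', '337:121', '338:121', '339:124', '340:121', '341:97', '342:54', '343:21', '344:19', '345:16', '346:15', '347:14', '348:21', '349:82', '350:200', '351:234', '352:236', '353:238', '354:240', '355:240']
handle z 0.06 [346.4 196.7] edges 342.4 350.4
197 ['336:123', '337:122', '338:105', '339:101', '340:99', '341:77', '342:45', '343:25', '344:18', '345:17', '346:19', '347:18', '348:21', '349:39', '350:86', '351:109', '352:156', '353:216', '354:235', '355:238']
block [342.2 180.9] pred edges [np.float64(336.6), np.float64(347.7)] obs 336.5 345.5
block [342.1 178.9] pred edges [np.float64(336.6), np.float64(347.7)] obs 335.5 345.5
block [342.1 176.8] pred edges [np.float64(336.5), np.float64(347.7)] obs 335.5 345.5
corner [334. 217.] [334.1 220.6]
corner [362.2 215.1] [362.1 218.7]
far corner [324.6 181.5]
far corner [347.4 180.1]
```

```bash
python3 - <<'E'
import cv2
s=cv2.imread('pics/side0.png')
cv2.imwrite('pics/sz.png',cv2.resize(s[165:225,315:375],None,fx=10,fy=10,interpolation=2))
E
```

```text
(no output)
```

View pics/sz.png

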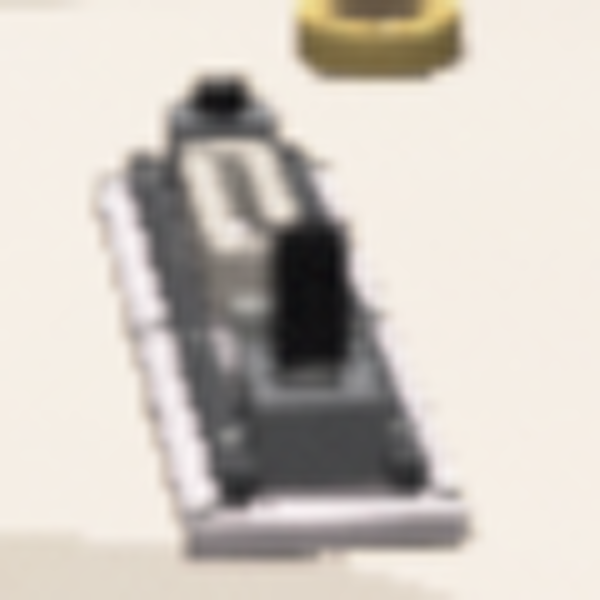

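```bash
python3 - <<'E'
import cv2
b=cv2.imread('pics/s4.png').astype(int)
for row in(164,168,172,176,178,180,182): print(row,[f"{c}:{b[row,c,0]-b[row,c,2]}" for c in range(333,350)])
E
```

```text
164 ['333:-15', '334:-14', '335:-15', '336:-11', '337:2', '338:40', '339:55', '340:54', '341:55', '342:55', '343:57', '344:39', '345:3', '346:-10', '347:-14', '348:-14', '349:-17']
168 ['333:-16', '334:-14', '335:-14', '336:-10', '337:4', '338:42', '339:63', '340:63', '341:62', '342:63', '343:62', '344:45', '345:8', '346:-11', '347:-14', '348:-14', '349:-26']
172 ['333:-22', '334:-15', '335:-14', '336:-12', '337:-2', '338:40', '339:62', '340:62', '341:62', '342:62', '343:61', '344:44', '345:11', '346:-9', '347:-14', '348:-16', '349:-22']
176 ['333:1', '334:2', '335:20', '336:51', '337:61', '338:62', '339:64', '340:62', '341:63', '342:64', '343:62', '344:62', '345:59', '346:28', '347:-11', '348:-25', '349:-26']
178 ['333:0', '334:1', '335:18', '336:50', '337:62', '338:64', '339:65', '340:64', '341:60', '342:63', '343:64', '344:64', '345:60', '346:31', '347:-10', '348:-24', '349:-25']
180 ['333:-12', '334:-14', '335:1', '336:38', '337:61', '338:63', '339:62', '340:65', '341:63', '342:64', '343:65', '344:62', '345:59', '346:30', '347:-9', '348:-23', '349:-25']
182 ['333:-13', '334:-17', '335:-4', '336:32', '337:62', '338:64', '339:61', '340:63', '341:62', '342:62', '343:62', '344:63', '345:58', '346:35', '347:-3', '348:-20', '349:-24']
```

>>> step_arm --pt "0.002 0.001 0 -0.5 1.5 10 -1" --pt "0 0 0 0 0 10 -1" --pt "0 0 0 0 0 0 -1"

```text
time_s: 7.8
tcp_pos: [0.5654, 0.1328, 0.0817]
eef_rot: [179.9, 0.2, 174.3]
contact_force: [-0.0, 0.0, -1.1]
gripper_width: 0.0221
```

```bash
python3 go.py .5641 .1325 .07 174.3
```

```text
t 7.8 pos [0.5654 0.1328 0.0817] rot [1.7993e+02 1.5000e-01 1.7430e+02] F [-0.   0.  -1.1] w 22.1
turn [0.0013 0.0026 0.    ] shift now-axes [ 1.3 -0.4 11.7] shift target-axes [ 1.3 -0.4 11.7]
```

>>> step_arm --pt "0.001 0.002 0 1.3 0 8 -1" --pt "0 0 0 0 0 6 -1" --pt "0 0 0 0 0 0 -1"

```text
time_s: 8.1
tcp_pos: [0.5639, 0.133, 0.0661]
eef_rot: [-180.0, -0.0, 174.3]
contact_force: [-0.5, -0.4, -0.5]
gripper_width: 0.0214
```

```bash
python3 go.py .5641 .1325 .051 174.3
```

```text
t 8.1 pos [0.5639 0.133  0.0661] rot [-179.98   -0.    174.32] F [-0.5 -0.4 -0.5] w 21.4
turn [-0.0003 -0.0001  0.0004] shift now-axes [-0.2 -0.4 15.1] shift target-axes [-0.2 -0.4 15.1]
```

>>> step_arm --pt "0 0 0 0 0 5 -1" --pt "0 0 0 0 0 5 -1" --pt "0 0 0 0 0 0 -1"

```text
time_s: 8.4
tcp_pos: [0.564, 0.133, 0.0552]
eef_rot: [-180.0, -0.0, 174.3]
contact_force: [-0.6, -0.5, -0.6]
gripper_width: 0.0219
```

```bash
python3 go.py .5641 .1325 .051 174.3
```

```text
t 8.4 pos [0.564  0.133  0.0552] rot [-179.98   -0.    174.33] F [-0.6 -0.5 -0.6] w 21.9
turn [-0.0004 -0.      0.0006] shift now-axes [-0.2 -0.5  4.2] shift target-axes [-0.2 -0.5  4.2]
```

In the channel without force. Last few mm, then feel forward for the applicator.

>>> step_arm --pt "0 0 0 0 0 3.5 -1" --pt "0 0 0 0 0 1.5 -1" --pt "0 0 0 0 0 0 -1"

```text
time_s: 8.7
tcp_pos: [0.5643, 0.1332, 0.0509]
eef_rot: [-180.0, 0.0, 174.4]
contact_force: [-1.0, -0.1, -1.1]
gripper_width: 0.0219
```

```bash
python3 go.py .5641 .1325 .051 174.3
```

```text
t 8.7 pos [0.5643 0.1332 0.0509] rot [-1.7999e+02  5.0000e-02  1.7436e+02] F [-1.  -0.1 -1.1] w 21.9
turn [-0.0001  0.0009  0.0011] shift now-axes [ 0.2 -0.7 -0.1] shift target-axes [ 0.2 -0.7 -0.1]
```

>>> step_arm --pt "0 0 0 0 1.5 0 -1" --pt "0 0 0 0 1.5 0 -1"

```text
time_s: 8.9
tcp_pos: [0.5645, 0.1356, 0.051]
eef_rot: [-179.9, 0.0, 174.4]
contact_force: [0.6, -5.6, 2.4]
gripper_width: 0.0218
```

```bash
python3 go.py .5641 .1325 .051 174.3
```

```text
t 8.9 pos [0.5645 0.1356 0.051 ] rot [-1.7994e+02  3.0000e-02  1.7436e+02] F [ 0.6 -5.6  2.4] w 21.8
turn [-0.001   0.0006  0.001 ] shift now-axes [ 0.1 -3.2  0. ] shift target-axes [ 0.1 -3.2  0. ]
```

>>> step_arm --pt "0 0 0 0 -0.3 0.5 -1" --pt "0 0 0 0 0 0 -0.6" --pt "0 0 0 0 0 0 -0.3" --pt "0 0 0 0 0 0 -0.3" --pt "0 0 0 0 0 0 -0.3"

```text
time_s: 9.4
tcp_pos: [0.5651, 0.136, 0.0508]
eef_rot: [180.0, 0.1, 174.4]
contact_force: [-0.4, -0.2, -0.6]
gripper_width: 0.0305
```

```bash
python3 go.py .5641 .1325 .15 174.3
```

```text
t 9.4 pos [0.5651 0.136  0.0508] rot [1.7999e+02 1.1000e-01 1.7437e+02] F [-0.4 -0.2 -0.6] w 30.5
turn [0.0001 0.0019 0.0013] shift now-axes [  0.5  -3.6 -99.2] shift target-axes [  0.6  -3.6 -99.2]
```

>>> step_arm --pt "0 0 0 0 0 -10 -0.2" --pt "0 0 0 0 0 -30 -0.2" --pt "0 0 0 0 0 -40 0.5" --pt "0 0 -0.08 0 -20 -20 1" --pt "0 0 -0.08 0 -35 0 1" --pt "0 0 0 0 -45 0 1" --pt "0 0 0 0 -45 0 1" --pt "0 0 0 0 -45 0 1"

```text
time_s: 10.2
tcp_pos: [0.5743, -0.0535, 0.1617]
eef_rot: [180.0, 0.5, -175.5]
contact_force: [1.0, 0.2, -0.1]
gripper_width: 0.0775
```

```bash
python3 go.py .623 -.287 .13 183.5; python3 - <<'E'
from h import *
import cv2
b=r.capture('side')[:,:,::-1];a=r.capture('top')[:,:,::-1]
cv2.imwrite('pics/s5.png',b);cv2.imwrite('pics/t5.png',a)
cv2.imwrite('pics/v5t.png',cv2.resize(a[160:210,245:355],None,fx=7,fy=7,interpolation=2))
E
```

```text
t 10.2 pos [ 0.5743 -0.0535  0.1617] rot [ 179.98    0.55 -175.49] F [ 1.   0.2 -0.1] w 77.5
turn [0.0004 0.0095 0.0176] shift now-axes [ -29.9 -236.6   32. ] shift target-axes [ -34.3 -236.    31.7]
```

View pics/v5t.png

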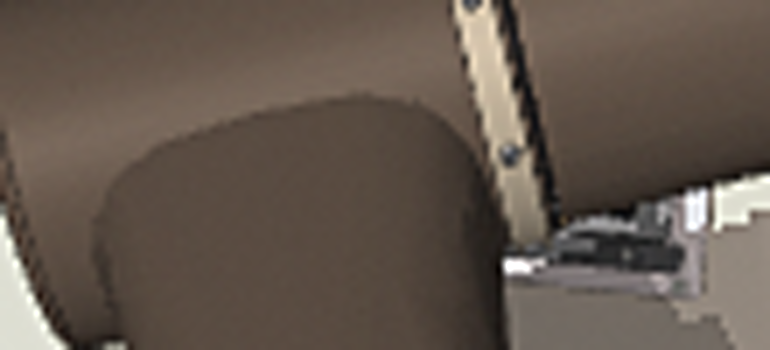

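Occluded; move on and look again from the yellow position.

>>> step_arm --pt "0 0.009 0.017 -4 -40 0 1" --pt "0 0 0 -6 -45 2 1" --pt "0 0 0 -6 -45 4 1" --pt "0 0 0 -6 -45 5 1" --pt "0 0 0 -6 -30 5 1" --pt "0 0 0 -4 -20 5 1" --pt "0 0 0 0 0 0 1" --pt "0 0 0 0 0 0 1"

```text
time_s: 11.1
tcp_pos: [0.6229, -0.2875, 0.1457]
eef_rot: [-180.0, 0.3, -176.8]
contact_force: [0.8, -0.6, 0.4]
gripper_width: 0.0874
```

```bash
python3 go.py .623 -.287 .038 183.5; python3 - <<'E'
from h import *
import cv2
b=r.capture('side')[:,:,::-1];a=r.capture('top')[:,:,::-1]
cv2.imwrite('pics/s6.png',b);cv2.imwrite('pics/t6.png',a)
cv2.imwrite('pics/v6t.png',np.hstack([cv2.resize(a[160:210,245:355],None,fx=4,fy=8,interpolation=2)]))
cv2.imwrite('pics/v6s.png',cv2.resize(b[160:290,300:440],None,fx=4.6,fy=4.6,interpolation=2))
E
```

```text
t 11.1 pos [ 0.6229 -0.2875  0.1457] rot [-179.97    0.35 -176.8 ] F [ 0.8 -0.6  0.4] w 87.4
turn [-0.0005  0.006  -0.0052] shift now-axes [  0.6   0.5 107.7] shift target-axes [-1.000e-01  5.000e-01  1.077e+02]
```

View pics/v6t.png

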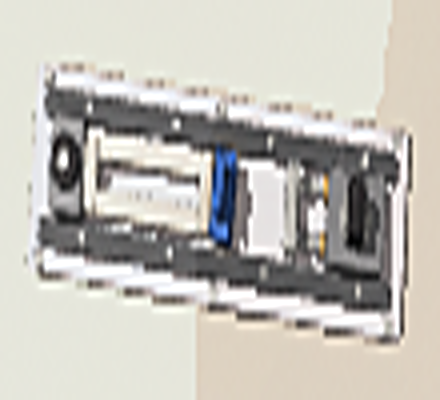

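View pics/v6s.png

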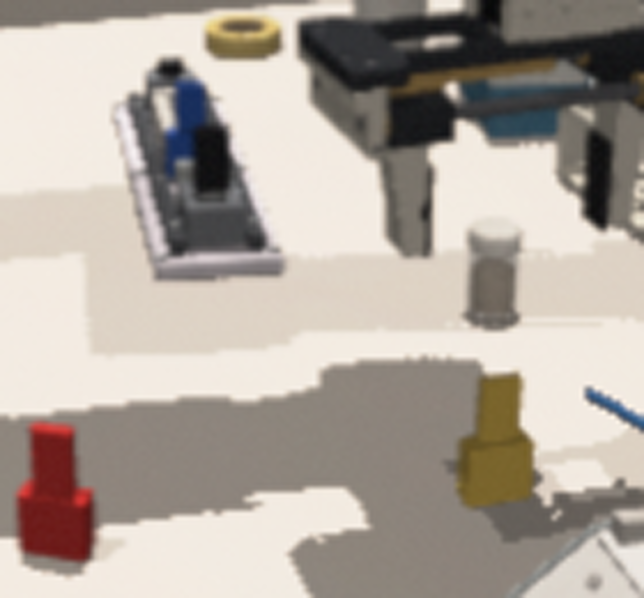

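>>> step_arm --pt "0 0.006 -0.005 0 0.5 30 1" --pt "0 0 0 0 0 30 1" --pt "0 0 0 0 0 25 1" --pt "0 0 0 0 0 15 1" --pt "0 0 0 0 0 5 1" --pt "0 0 0 0 0 0 1"

```text
time_s: 11.8
tcp_pos: [0.6267, -0.2795, 0.0439]
eef_rot: [-179.9, 0.5, -175.9]
contact_force: [0.3, -0.1, 1.0]
gripper_width: 0.0875
```

```bash
python3 go.py .623 -.287 .038 183.5
```

```text
t 11.8 pos [ 0.6267 -0.2795  0.0439] rot [-179.85    0.47 -175.93] F [ 0.3 -0.1  1. ] w 87.5
turn [-0.0026  0.0083  0.0099] shift now-axes [ 4.2 -7.2  5.8] shift target-axes [ 4.1 -7.2  5.9]
```

>>> step_arm --pt "-0.003 0.008 0.01 4 -6 3 1" --pt "0 0 0 0 0 0 1" --pt "0 0 0 0 0 0 1"

```text
time_s: 12.1
tcp_pos: [0.6247, -0.2857, 0.0439]
eef_rot: [-180.0, 0.2, -176.5]
contact_force: [0.2, 0.4, 0.4]
gripper_width: 0.088
```

```bash
python3 go.py .623 -.287 .038 183.5
```

```text
t 12.1 pos [ 0.6247 -0.2857  0.0439] rot [-179.97    0.2  -176.46] F [0.2 0.4 0.4] w 88.0
turn [-0.0005  0.0035  0.0007] shift now-axes [ 1.8 -1.2  5.9] shift target-axes [ 1.8 -1.2  5.9]
```

>>> step_arm --pt "0 0.003 0 1.5 -1 5 1" --pt "0 0 0 0 0 0 0.5" --pt "0 0 0 0 0 0 0"

```text
time_s: 12.4
tcp_pos: [0.6238, -0.2874, 0.04]
eef_rot: [-179.9, 0.2, -176.5]
contact_force: [-0.1, -0.5, 0.1]
gripper_width: 0.0771
```

```bash
python3 go.py .623 -.287 .038 183.5; python3 - <<'E'
from h import *
import cv2
b=r.capture('side')[:,:,::-1]
cv2.imwrite('pics/v7.png',cv2.resize(b[200:290,350:460],None,fx=6,fy=6,interpolation=2))
E
```

```text
t 12.4 pos [ 0.6238 -0.2874  0.04  ] rot [-1.7993e+02  1.5000e-01 -1.7649e+02] F [-0.1 -0.5  0.1] w 77.1
turn [-0.0012  0.0026  0.0002] shift now-axes [0.8 0.5 2. ] shift target-axes [0.8 0.5 2. ]
```

View pics/v7.png

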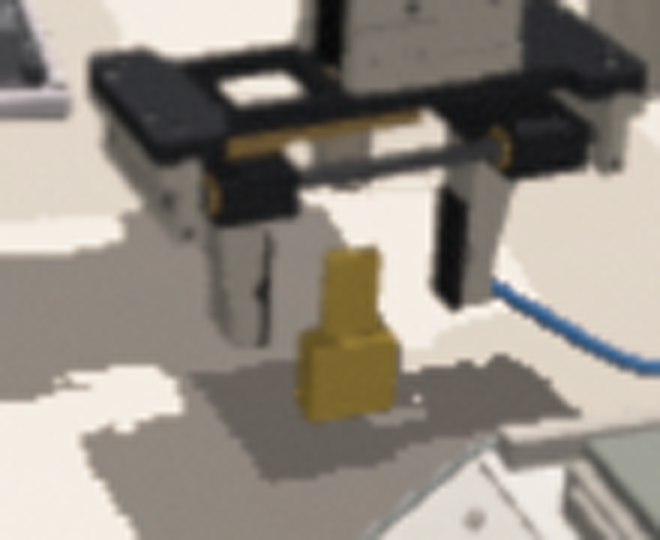

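Tab between the fingers; close.

>>> step_arm --pt "0 0 0 0 0 0 -1" --pt "0 0 0 0 0 0 -1" --pt "0 0 0 0 0 0 -1" --pt "0 0 0 0 0 0 -1" --pt "0 0 0 0 0 0 -1" --pt "0 0 0 0 0 0 -1" --pt "0 0 0 0 0 0 -1" --pt "0 0 0 0 0 0 -1" --pt "0 0 0 0 0 0 -1"

```text
time_s: 13.35
tcp_pos: [0.6236, -0.2873, 0.0398]
eef_rot: [-179.9, 0.1, -176.5]
contact_force: [-0.8, 0.4, -0.2]
gripper_width: 0.022
```

```bash
python3 go.py .623 -.287 .16 174.3; python3 - <<'E'
from h import *
import cv2
b=r.capture('side')[:,:,::-1]
cv2.imwrite('pics/v8.png',cv2.resize(b[200:290,350:460],None,fx=6,fy=6,interpolation=2))
E
```

```text
t 13.35 pos [ 0.6236 -0.2873  0.0398] rot [-1.7995e+02  1.2000e-01 -1.7649e+02] F [-0.8  0.4 -0.2] w 22.0
turn [-0.0008  0.0021  0.1608] shift now-axes [   0.3    0.2 -120.2] shift target-axes [   0.6    0.2 -120.2]
```

View pics/v8.png

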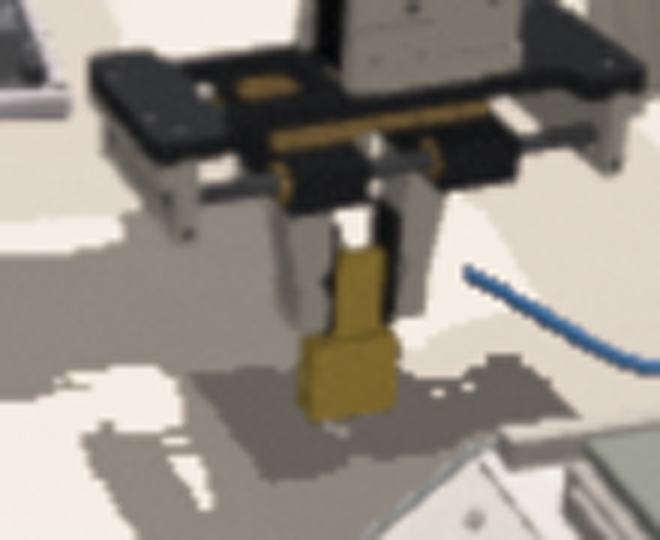

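>>> step_arm --pt "0 0 0 0 0 -20 -1" --pt "0 0 0 0 0 -40 -1" --pt "0 0 0.08 0 0 -40 -1" --pt "0 0 0.08 0 0 -20 -1" --pt "0 0 0 0 0 0 -1"

```text
time_s: 13.9
tcp_pos: [0.622, -0.287, 0.1619]
eef_rot: [-180.0, -0.2, 174.0]
contact_force: [0.6, -0.5, -1.1]
gripper_width: 0.0221
```

```bash
python3 go.py .5625 .115 .15 174.3
```

```text
t 13.9 pos [ 0.622  -0.287   0.1619] rot [-1.7999e+02 -1.5000e-01  1.7399e+02] F [ 0.6 -0.5 -1.1] w 22.1
turn [-0.0002 -0.0027 -0.0055] shift now-axes [101.3 393.6  12.1] shift target-axes [ 99.1 394.1  11.9]
```

>>> step_arm --pt "0 0 0 8 25 0 -1" --pt "0 0 0 11 42 0 -1" --pt "0 0 0 11 45 0 -1" --pt "0 0 0 12 45 0 -1" --pt "0 0 0 12 45 0 -1" --pt "0 0 0 12 45 0 -1" --pt "0 0 0 11 45 0 -1" --pt "0 0 0 8 35 0 -1" --pt "0 0 0 5 20 0 -1" --pt "0 0 0 0 0 0 -1"

```text
time_s: 14.9
tcp_pos: [0.5613, 0.0789, 0.1535]
eef_rot: [-179.9, -0.6, 174.5]
contact_force: [0.3, -0.2, -0.5]
gripper_width: 0.0218
```

```bash
python3 go.py .5625 .115 .11 174.3
```

```text
t 14.9 pos [0.5613 0.0789 0.1535] rot [-179.95   -0.59  174.48] F [ 0.3 -0.2 -0.5] w 21.8
turn [-0.0009 -0.0102  0.0032] shift now-axes [ 1.9 36.1 43.5] shift target-axes [ 2.4 36.1 43.5]
```

>>> step_arm --pt "0 -0.01 0.003 1 18 0 -1" --pt "0 0 0 1 16 10 -1" --pt "0 0 0 0 0 15 -1" --pt "0 0 0 0 0 5 -1" --pt "0 0 0 0 0 0 -1"

```text
time_s: 15.4
tcp_pos: [0.5609, 0.1134, 0.1182]
eef_rot: [-179.8, -0.3, 174.5]
contact_force: [0.2, -0.3, 0.3]
gripper_width: 0.022
```

```bash
python3 go.py .5625 .115 .08 174.3
```

```text
t 15.4 pos [0.5609 0.1134 0.1182] rot [-179.82   -0.27  174.54] F [ 0.2 -0.3  0.3] w 22.0
turn [-0.0031 -0.0047  0.0042] shift now-axes [-1.7  1.8 38.2] shift target-axes [-1.5  1.7 38.2]
```

>>> step_arm --pt "-0.003 -0.005 0.004 -1.5 1 8 -1" --pt "0 0 0 0 0 10 -1" --pt "0 0 0 0 0 0 -1"

```text
time_s: 15.7
tcp_pos: [0.5627, 0.1133, 0.0986]
eef_rot: [-180.0, 0.0, 174.2]
contact_force: [-0.2, -0.5, -1.0]
gripper_width: 0.0219
```

```bash
python3 go.py .5625 .115 .08 174.3
```

```text
t 15.7 pos [0.5627 0.1133 0.0986] rot [-1.7999e+02  2.0000e-02  1.7423e+02] F [-0.2 -0.5 -1. ] w 21.9
turn [-0.0001  0.0003 -0.0013] shift now-axes [ 0.4  1.7 18.6] shift target-axes [ 0.4  1.7 18.6]
```

>>> step_arm --pt "0 0 0 0.4 0.7 10 -1" --pt "0 0 0 0 0 10 -1" --pt "0 0 0 0 0 8 -1" --pt "0 0 0 0 0 0 -1"

```text
time_s: 16.1
tcp_pos: [0.5625, 0.1137, 0.0682]
eef_rot: [180.0, 0.0, 174.2]
contact_force: [-0.2, 0.2, -0.9]
gripper_width: 0.0216
```

```bash
python3 go.py .5625 .115 .06 174.3
```

```text
t 16.1 pos [0.5625 0.1137 0.0682] rot [1.800e+02 3.000e-02 1.742e+02] F [-0.2  0.2 -0.9] w 21.6
turn [ 0.0001  0.0006 -0.0018] shift now-axes [0.1 1.3 8.2] shift target-axes [0.1 1.3 8.2]
```

>>> step_arm --pt "0 0 0 0 0 6 -1" --pt "0 0 0 0 0 6 -1" --pt "0 0 0 0 0 4 -1" --pt "0 0 0 0 0 0 -1"

```text
time_s: 16.5
tcp_pos: [0.5631, 0.114, 0.0516]
eef_rot: [180.0, 0.1, 174.2]
contact_force: [-1.5, -0.1, 5.2]
gripper_width: 0.0218
```

```bash
python3 go.py .5625 .115 .052 174.3
```

```text
t 16.5 pos [0.5631 0.114  0.0516] rot [1.7999e+02 9.0000e-02 1.7424e+02] F [-1.5 -0.1  5.2] w 21.8
turn [ 0.0003  0.0016 -0.0011] shift now-axes [ 0.7  0.9 -0.4] shift target-axes [ 0.7  0.9 -0.4]
```

On the floor (5 N up). Feel forward to the blue spacer.

>>> step_arm --pt "0 0 0 0 2 -0.5 -1" --pt "0 0 0 0 2 0 -1" --pt "0 0 0 0 1 0 -1"

```text
time_s: 16.8
tcp_pos: [0.5639, 0.1194, 0.052]
eef_rot: [180.0, 0.1, 174.2]
contact_force: [-0.2, 0.2, -0.7]
gripper_width: 0.0214
```

```bash
python3 go.py .5625 .115 .052 174.3
```

```text
t 16.8 pos [0.5639 0.1194 0.052 ] rot [1.7996e+02 1.2000e-01 1.7423e+02] F [-0.2  0.2 -0.7] w 21.4
turn [ 0.0006  0.0021 -0.0013] shift now-axes [ 0.9 -4.5  0. ] shift target-axes [ 0.9 -4.5  0. ]
```

>>> step_arm --pt "0 0 0 1 1 0 -1" --pt "0 0 0 0 1 0 -1"

```text
time_s: 17.0
tcp_pos: [0.5629, 0.1213, 0.052]
eef_rot: [-180.0, 0.1, 174.2]
contact_force: [0.6, -4.4, 0.2]
gripper_width: 0.0219
```

```bash
python3 go.py .5625 .115 .052 174.3
```

```text
t 17.0 pos [0.5629 0.1213 0.052 ] rot [-1.7999e+02  1.0000e-01  1.7424e+02] F [ 0.6 -4.4  0.2] w 21.9
turn [-0.0001  0.0017 -0.0011] shift now-axes [-0.3 -6.3 -0. ] shift target-axes [-0.2 -6.3 -0. ]
```

>>> step_arm --pt "0 0 0 0 -0.3 0.5 -1" --pt "0 0 0 0 0 0 -0.3" --pt "0 0 0 0 0 0 -0.2" --pt "0 0 0 0 0 0 -0.2" --pt "0 0 0 0 0 -10 -0.2" --pt "0 0 0 0 0 -30 -0.2" --pt "0 0 0 0 0 -40 0" --pt "0 0 0 0 0 -30 0"

```text
time_s: 17.8
tcp_pos: [0.5602, 0.1201, 0.1621]
eef_rot: [-179.7, -0.3, 174.2]
contact_force: [0.4, 0.4, 0.7]
gripper_width: 0.0426
```

```bash
python3 go.py .5539 .0312 .16 174.3
```

```text
t 17.8 pos [0.5602 0.1201 0.1621] rot [-179.74   -0.32  174.21] F [0.4 0.4 0.7] w 42.6
turn [-0.0045 -0.0056 -0.0016] shift now-axes [ -2.7 -89.1   2.5] shift target-axes [ -2.6 -89.1   2.1]
```

>>> step_arm --pt "-0.004 -0.005 0 -1 -20 0 0.3" --pt "0 0 0 -1 -35 0 0.3" --pt "0 0 0 -1 -22 0 0.3" --pt "0 0 0 0 -8 0 0.3" --pt "0 0 0 0 0 0 0.3" --pt "0 0 0 0 0 0 0.3"

```text
time_s: 18.4
tcp_pos: [0.5585, 0.0352, 0.1732]
eef_rot: [179.6, 0.8, 174.3]
contact_force: [0.8, -0.1, 0.3]
gripper_width: 0.0563
```

```bash
python3 go.py .5539 .0312 .1 174.3;python3 - <<'E'
from h import *
import cv2
b=r.capture('side')[:,:,::-1]
cv2.imwrite('pics/v9.png',cv2.resize(b[140:225,290:390],None,fx=7,fy=7,interpolation=2))
E
```

```text
t 18.4 pos [0.5585 0.0352 0.1732] rot [179.59   0.79 174.34] F [ 0.8 -0.1  0.3] w 56.3
turn [0.0071 0.0138 0.0007] shift now-axes [ 5.2 -4.9 73.1] shift target-axes [ 4.2 -4.4 73.2]
```

View pics/v9.png

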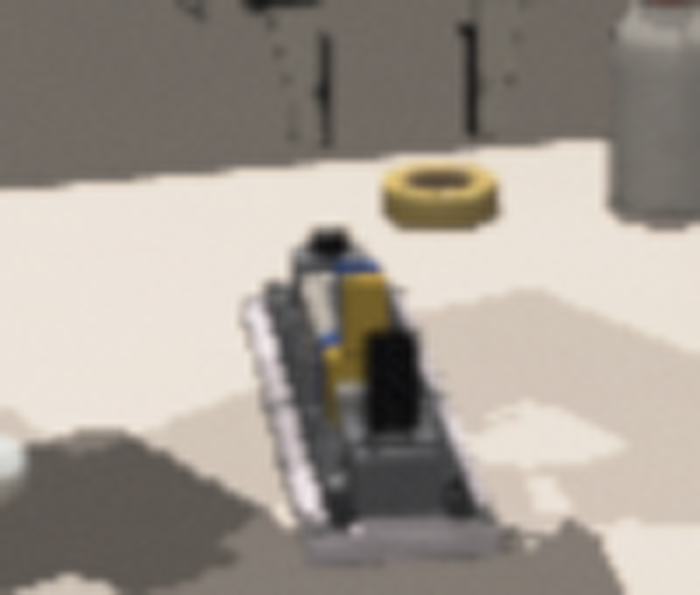

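Both spacers stand upright. Descend around the handle with the jaws centred.

>>> step_arm --pt "0.007 0.013 0 4 -4 10 0.3" --pt "0 0 0 0 0 20 0.3" --pt "0 0 0 0 0 20 0.3" --pt "0 0 0 0 0 10 0.3" --pt "0 0 0 0 0 0 0.3"

```text
time_s: 18.95
tcp_pos: [0.5533, 0.0343, 0.1087]
eef_rot: [-179.9, -0.2, 174.6]
contact_force: [0.3, 1.0, 1.8]
gripper_width: 0.057
```

```bash
python3 go.py .5539 .0312 .05 174.3
```

```text
t 18.95 pos [0.5533 0.0343 0.1087] rot [-179.89   -0.19  174.58] F [0.3 1.  1.8] w 57.0
turn [-0.0019 -0.0033  0.0049] shift now-axes [-1.1 -3.  58.7] shift target-axes [-0.9 -3.1 58.7]
```

>>> step_arm --pt "-0.002 -0.003 0.005 -1 -2 15 0.3" --pt "0 0 0 0 0 15 0.3" --pt "0 0 0 0 0 15 0.3" --pt "0 0 0 0 0 10 0.3" --pt "0 0 0 0 0 0 0.3"

```text
time_s: 19.45
tcp_pos: [0.5558, 0.0338, 0.0537]
eef_rot: [-180.0, 0.1, 174.4]
contact_force: [-0.5, -0.2, -0.7]
gripper_width: 0.0573
```

```bash
python3 go.py .5539 .0312 .05 174.3;python3 - <<'E'
from h import *
import cv2
b=r.capture('side')[:,:,::-1]
cv2.imwrite('pics/v10.png',cv2.resize(b[150:230,300:390],None,fx=7,fy=7,interpolation=2))
E
```

```text
t 19.45 pos [0.5558 0.0338 0.0537] rot [-1.7999e+02  6.0000e-02  1.7445e+02] F [-0.5 -0.2 -0.7] w 57.3
turn [-0.0002  0.0011  0.0025] shift now-axes [ 1.6 -2.8  3.7] shift target-axes [ 1.6 -2.8  3.7]
```

View pics/v10.png

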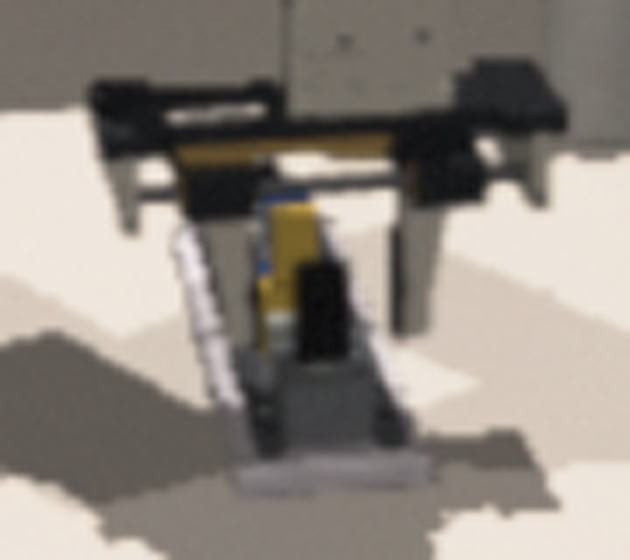

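>>> step_arm --pt "0 0.001 0.002 1.3 -2.5 2 0.3" --pt "0 0 0 0 0 0 -0.3" --pt "0 0 0 0 0 0 -1" --pt "0 0 0 0 0 0 -1" --pt "0 0 0 0 0 0 -1" --pt "0 0 0 0 0 0 -1" --squeeze 30

```text
time_s: 20.1
tcp_pos: [0.5539, 0.0318, 0.0549]
eef_rot: [179.9, 0.0, 174.3]
contact_force: [-5.0, 6.3, 3.8]
gripper_width: 0.024
```

```bash
python3 go.py .5539 .0312 .05 174.3
```

```text
t 20.1 pos [0.5539 0.0318 0.0549] rot [1.7994e+02 4.0000e-02 1.7430e+02] F [-5.   6.3  3.8] w 24.0
turn [0.0011 0.0007 0.0001] shift now-axes [-0.1 -0.6  4.9] shift target-axes [-0.1 -0.6  4.9]
```

>>> step_arm --pt "0 0 0 0 2 0 -1" --pt "0 0 0 0 2 0 -1" --pt "0 0 0 0 0 0 -1"

```text
time_s: 20.4
tcp_pos: [0.5542, 0.0354, 0.0549]
eef_rot: [180.0, 0.0, 174.3]
contact_force: [0.1, -1.8, 0.7]
gripper_width: 0.0237
```

>>> step_arm --pt "0 0 0 0 3 0 -1" --pt "0 0 0 0 3 0 -1" --pt "0 0 0 0 0 0 -1"

```text
time_s: 20.7
tcp_pos: [0.5548, 0.0413, 0.0549]
eef_rot: [-180.0, 0.0, 174.3]
contact_force: [-0.7, -1.4, 0.2]
gripper_width: 0.0235
```

>>> step_arm --pt "0 0 0 0 3 0 -1" --pt "0 0 0 0 3 0 -1" --pt "0 0 0 0 0 0 -1"

```text
time_s: 21.0
tcp_pos: [0.5554, 0.0477, 0.0549]
eef_rot: [-180.0, 0.0, 174.3]
contact_force: [0.2, -3.1, -0.5]
gripper_width: 0.0237
```

>>> step_arm --pt "0 0 0 0 3 0 -1" --pt "0 0 0 0 3 0 -1" --pt "0 0 0 0 0 0 -1"

```text
time_s: 21.3
tcp_pos: [0.5561, 0.0541, 0.0549]
eef_rot: [-180.0, 0.0, 174.3]
contact_force: [0.1, -3.3, 0.4]
gripper_width: 0.0237
```

>>> step_arm --pt "0 0 0 0 2 0 -1" --pt "0 0 0 0 0 0 -1"

```text
time_s: 21.5
tcp_pos: [0.5563, 0.0563, 0.0549]
eef_rot: [-180.0, 0.0, 174.3]
contact_force: [0.3, -2.6, -0.8]
gripper_width: 0.0237
```

>>> step_arm --pt "0 0 0 0 2 0 -1" --pt "0 0 0 0 0 0 -1"

```text
time_s: 21.7
tcp_pos: [0.5565, 0.0581, 0.0549]
eef_rot: [-179.9, 0.0, 174.3]
contact_force: [0.7, -4.5, 0.1]
gripper_width: 0.0239
```

>>> step_arm --pt "0 0 0 0 1.5 0 -1" --pt "0 0 0 0 0 0 -1"

```text
time_s: 21.9
tcp_pos: [0.5566, 0.0589, 0.0549]
eef_rot: [-179.9, -0.0, 174.3]
contact_force: [1.1, -4.6, 0.2]
gripper_width: 0.0241
```

>>> step_arm --pt "0 0 0 0 1.5 0 -1" --pt "0 0 0 0 0 0 -1"

```text
time_s: 22.1
tcp_pos: [0.5566, 0.0595, 0.0549]
eef_rot: [-179.8, -0.0, 174.2]
contact_force: [1.4, -6.6, 0.2]
gripper_width: 0.0238
```

>>> step_arm --pt "0 0 0 0 1 0 -1" --pt "0 0 0 0 0 0 -1"

```text
time_s: 22.3
tcp_pos: [0.5566, 0.0595, 0.0549]
eef_rot: [-179.8, -0.0, 174.2]
contact_force: [1.5, -5.9, -0.5]
gripper_width: 0.0242
```

>>> step_arm --pt "0 0 0 0 2.5 0 -1" --pt "0 0 0 0 0 0 -1"

```text
time_s: 22.5
tcp_pos: [0.5567, 0.0609, 0.0549]
eef_rot: [-179.7, -0.1, 174.2]
contact_force: [1.7, -6.8, -0.4]
gripper_width: 0.0235
```

>>> step_arm --pt "0 0 0 0 3 0 -1" --pt "0 0 0 0 0 0 -1"

```text
time_s: 22.7
tcp_pos: [0.5569, 0.0623, 0.0549]
eef_rot: [-179.6, -0.1, 174.2]
contact_force: [1.9, -8.3, -0.9]
gripper_width: 0.0234
```

>>> step_arm --pt "0 0 0 0 3 0 -1" --pt "0 0 0 0 0 0 -1"

```text
time_s: 22.9
tcp_pos: [0.5569, 0.0631, 0.0549]
eef_rot: [-179.5, -0.1, 174.2]
contact_force: [2.3, -8.8, -1.5]
gripper_width: 0.0239
```

>>> step_arm --pt "0 0 0 0 4 0 -1" --pt "0 0 0 0 0 0 -1"

```text
time_s: 23.1
tcp_pos: [0.5569, 0.0628, 0.0549]
eef_rot: [-179.1, -0.2, 174.2]
contact_force: [1.1, -7.8, -0.4]
gripper_width: 0.0237
```

>>> step_arm --pt "0 0 0 0 4 0 -1" --pt "0 0 0 0 0 0 -1"

```text
time_s: 23.3
tcp_pos: [0.5568, 0.0628, 0.0549]
eef_rot: [-178.9, -0.3, 174.2]
contact_force: [0.9, -8.0, -1.7]
gripper_width: 0.0239
```

>>> step_arm --pt "0 0 0 0 4 0 -1"

```text
time_s: 23.4
tcp_pos: [0.5569, 0.0642, 0.0549]
eef_rot: [-178.7, -0.3, 174.2]
contact_force: [5.3, -27.6, 0.1]
gripper_width: 0.0237
```

```bash
python3 go.py .557 .0633 .0549 174.3;python3 - <<'E'
from h import *
import cv2
b=r.capture('side')[:,:,::-1];a=r.capture('top')[:,:,::-1]
print(r.get_state()['contact_force'])
cv2.imwrite('pics/v11.png',np.hstack([cv2.resize(b[150:230,305:385],None,fx=5,fy=5,interpolation=2),cv2.resize(a[150:230,250:330],None,fx=5,fy=5,interpolation=2)]))
E
```

```text
t 23.4 pos [0.5569 0.0642 0.0549] rot [-178.67   -0.32  174.18] F [  5.3 -27.6   0.1] w 23.7
turn [-0.0232 -0.0056 -0.0021] shift now-axes [-0.2 -0.9  0. ] shift target-axes [-0.2 -0.9 -0. ]
[  3.97663487 -18.95256152   0.49809423]
```

View pics/v11.png

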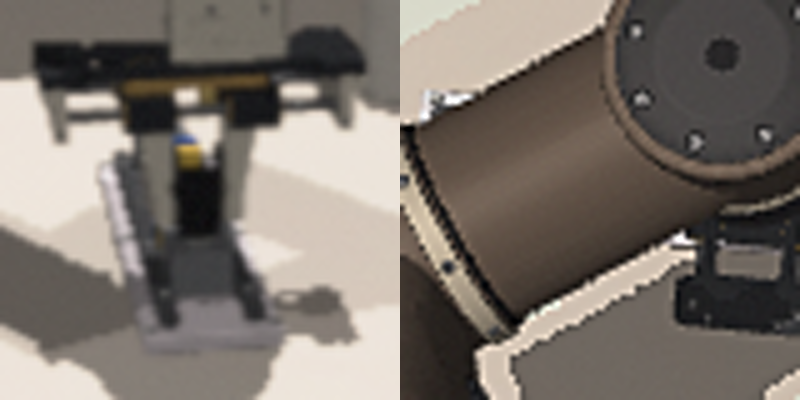

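>>> step_arm --pt "-0.022 -0.005 0 0 3 0 -1" --pt "-0.01 0 0 0 3 0 -1"

```text
time_s: 23.7
tcp_pos: [0.557, 0.0647, 0.0549]
eef_rot: [179.9, -0.1, 174.2]
contact_force: [4.4, -17.8, -0.6]
gripper_width: 0.024
```

```bash
python3 - <<'E'
from h import *
for k in range(6):
    a=r.capture('side'); s=r.get_state(); print(s['time_s'],s['tcp_pos'].round(4),s['eef_rot'].round(2),s['contact_force'].round(1),s['moment'].round(2),s['qd'].round(2),s['gripper_width'])
E
```

```text
23.75 [0.557  0.0647 0.0549] [ 1.7991e+02 -1.5000e-01  1.7424e+02] [  2.5 -16.7  -0.8] [-6.24 -1.47 -0.01] [ 0.35  0.16 -0.11  0.69 -0.12 -1.26] 0.023878721844984463
23.8 [0.557  0.0646 0.0549] [ 1.7993e+02 -1.5000e-01  1.7423e+02] [  3.8 -16.7   0.1] [-6.41 -1.52 -0.03] [ 0.23  0.09 -0.08  0.33 -0.05 -0.58] 0.02397982638333623
23.85 [0.557  0.0647 0.0549] [ 1.7995e+02 -1.5000e-01  1.7424e+02] [  2.8 -16.4   0.8] [-6.42 -1.53 -0.  ] [ 0.08  0.   -0.02  0.18  0.04 -0.21] 0.023781648936534974
23.9 [0.557  0.0647 0.0549] [ 1.7995e+02 -1.6000e-01  1.7424e+02] [  3.5 -16.8  -0.4] [-6.47 -1.57 -0.01] [ 0.12  0.02 -0.06  0.09 -0.01 -0.01] 0.023465070460300264
23.95 [0.557  0.0647 0.0549] [ 1.7995e+02 -1.5000e-01  1.7425e+02] [  4.1 -17.4   0.3] [-6.51 -1.54 -0.02] [ 0.02 -0.09  0.02  0.14 -0.04 -0.04] 0.023814766926681732
24.0 [0.557  0.0647 0.0549] [ 1.7996e+02 -1.5000e-01  1.7425e+02] [  3.5 -17.7   0.3] [-6.51 -1.52 -0.01] [ 0.07  0.02 -0.01  0.02  0.01  0.03] 0.0240021820258396
```

```bash
python3 - <<'E'
from plant import r
print(r.close_job()); s=r.get_state(); print(s['time_s'],s['contact_force'],s['tcp_pos'])
E
```

```text
the job is handed in; nothing more can be done
None
the job is handed in; nothing more can be done
```

I stood the blue spacer against the applicator, put the yellow one behind it, and left red on the bench because two were enough. I then pinched the handle, pushed the slide to its end stop, and handed the job in at about 24 s while still pushing.

**Last checks:**
- **Hold:** the arm stood still for the last 0.3 s or so, with a steady push of about 17 N and the fingers 24 mm apart on the post. The last side picture shows the tops of the yellow and blue tabs in line, with no sign of a tilt.
- **Pad push-back:** this is worked out, not seen, at about 6 mm. The spring force started to rise at about 26 mm of the 32 mm travel. The gap measured in the first top picture, about 58 mm, also gives about 6 mm.
- **Bystanders:** I kept clear of the flask, dish and jar on every move, but did not measure their positions again at the end.

**What did not agree or could not be checked:**
- The tool moved about 33 mm against 32 mm of possible slide travel. I put this down to slight preload, tilt or slip in the grip.
- The arm hid the stack from the top camera during the final push, so the contact along the stack was judged from force and travel only.

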